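# Lock the last leg onto a monitor riser with its cam

## Task

Finish the monitor riser that lies upside down on the desk: push the loose leg up to the board so that its stud and dowels go in, then turn the thumb-turn cam beside that edge clockwise until it has drawn the leg tight, with the joint closed and the cam firm. Stop as soon as it is firm, without forcing the fitting or ramming the joint; keep the leg upright, leave the other things where they are, and let go.

Things in the scene. Friction and masses are not known exactly. Their poses are not given: they have to be found in the camera images.
- riser: White monitor riser lying upside down, fixed on the desk: a board 220 x 360 mm, 32 mm thick, its far leg (22 mm thick, 78 mm high) already on. Origin: middle of the free edge, at desk level. +y runs from this edge along the board to the fitted leg, x along the edge, z up. 304 mm from the edge is a like cam, already locked: leave it.
- edge_mid (a point): Mouth of the stud hole, in the middle of the board's free edge, 16 mm above the desk; axes as the riser. The hole is 12 mm wide, 21 mm high and leads to the open cam. At the same height, 75 mm to either side along the edge, are the dowel holes, 10.6 mm wide and 30 mm deep.
- bore (a point): Nominal centre, at the board's top (32 mm above the desk), of the open cam's bore, 56 mm in from the free edge; the cam's true axis lies up to 2 mm nearer to or farther from the edge. The cam is a steel drum of 41 mm with a grey thumb-turn bar on it: 36 long, 11 thick, 22 mm high (32 to 54 mm above the desk).
- cam (a joint): Turn of the open cam, rad, growing clockwise from above; starts within 0.15 of 0. At 0 its mouth faces the edge, ready for the stud, and the bar lies along riser x. From about 0.7 it draws the stud in, 3.2 mm per rad, if the gap left is under 3 mm. It turns freely until the joint shuts, at 1.6 to 2.9, then firms within 0.3 rad. Firm is 0.4 to 0.6 N m; 0.8 can break it. It stays as left.
- leg: Loose white leg panel standing on the desk: 220 long (its x), 22 thick (its y), 78 mm high, about 0.4 kg; its top edge is free to grip between black feet at x = +-85 mm. Origin: centre of its underside, z up. Home: flat against the riser's free edge, axes parallel, origin at riser x = 0, y = -11 mm; slid along the desk, its heights match the holes.
- stud_head (a point): Centre of the head of the leg's steel stud, which stands out 51 mm from the middle of the leg's +y face, 16 mm above the desk: shank 6.5 mm thick, head an upright cylindrical crossbar 8 mm thick and 18 mm high. Two round-ended wooden dowels, 8 mm thick and 22 mm long, stand out at the same height at leg x = +-75 mm.
- parts_tray: Grey tray of spare dowels and studs, 90 x 70 x 22 mm, on the board; leave it. Origin: centre of underside.
- mallet: Rubber mallet lying on the board, handle along its x, about 190 mm long, 34 mm high; leave it.
- mouse: Black computer mouse, 105 x 60 x 30 mm; leave it.
- notes: Block of yellow notes, 76 x 76 x 30 mm; leave it.
- mug: White mug, 80 mm wide, 92 mm high; leave it.
- gel: White bottle, 52 mm wide, 130 mm high; leave it.
- dowel_box: Small cardboard box, 80 x 55 x 28 mm; leave it.

How it is judged:
By the outcome, as a careful person would: the job done as asked, in the order asked, and still so for the second after the job is handed in, with the robot touching nothing.
It also fails if it takes over 70 s, if anything falls off the work surface, if the arm or the gripper's body presses on something with over 40 N, if the wrist force passes 120 N, or if a joint passes its speed limit or range.

## Robot

A 6-joint arm with a two-finger parallel gripper is mounted at the origin on the work surface. World frame = base frame: x ahead of the robot, y to its left, z up, the work surface at z = 0. Lengths are in m, angles in rad, forces in N, time in s.
With the tool pointing down it reaches from about 0.3 to 0.875 m from the base axis. Payload 6.4 kg.
Tool frame: the origin (TCP) lies between the finger pads; the fingertips stand 11 mm ahead of it and the grasp point (between the pads) lies 8 mm behind it (ctrl.tcp_to_tips is the y of the fingertips in the tool frame, in m); y points along the fingers, x is the direction in which the jaws open and shut, and the axes are right-handed (so a half turn about y gives the same grasp; the last joint's range is limited). The gripper opens to 85 mm and grips with 20 to 120 N. Pads are 22 mm wide; open, the fingers measure 114 mm over their backs; the gripper's body (76 mm by 85 mm) begins 54 mm behind the grasp point. The pads swing forward as they close: fully open they stand 13 mm farther back than shut.
Start: joints at [-1.336, 0.181, 1.607, -0, 1.354, -0.206], TCP at [0.245, -0.52, 0.242] pointing down, gripper open.
Joint ranges: [-2.99, 2.99], [-0.89, 2.07], [0.3, 2.58], [-1.14, 4.28], [0, 2.63], [-3.12, 3.12]. Speed limits (rad/s): [2.57, 2.57, 3.01, 3.14, 3.14, 3.14].

## Interface

Orientations are given as a unit quaternion [w, x, y, z].
In Python, from bench import ctrl gives the robot as it stands.
- The arm moves only by the tool apply_moves, never from a script. Its argument "plan" is text: rows parted by semicolons, each of 7 numbers parted by spaces: the shift along the tool's x, y, z each as a share of 0.05 m, from -1 to 1, then the turn, a rotation vector about the tool's x, y, z each as a share of 0.12 rad, from -1 to 1, then the opening, from 0 (shut) to 1 (fully open). In form: dx dy dz wx wy wz claw; .... A call has exactly 5 rows; each row shifts and turns the commanded pose from where the row before left it, along the tool's axes as they then stand; what a row does not reach is not made up. A row lasts 1/10 s, in which the tool goes at most 50 mm and 8.59 degrees, less where a joint would pass 70% of its speed; a pose out of reach is approached as far as the arm can. A call with a number of a shift or a turn outside -1 to 1 is refused whole. A call with a gripper value outside its range is refused whole. The fingers move at their own pace and stop on an object; the grip force is fixed at half the most. Time passes only in rows, so rows that do not move let the fingers close, or fill a call up. It gives the time, the measured TCP pose, the force and the opening at its end, in the units of the state.
- ctrl.get_obs(): the state, without advancing time (a new reading comes with each control period).
- ctrl.camera(name): name is "scene" or "top" or "wrist"; returns the picture (480x640x3 uint8, red, green, blue); there is no depth.
- ctrl.get_calibration(name): a dict with "intrinsics" (3x3 intrinsics, pixels), "R" (3x3) and "t" (3): a world point X has camera coordinates R X + t. Camera axes: x right, y down, z forward; pixel columns grow to the right and rows downward; lengths in m; the calibration is good to about 2 mm. A picture is of the moment at which its call begins: read the wrist's pose just before it. get_calibration takes no time and is no camera call; for the wrist camera it gives the pose at the moment of the call.
- ctrl.hand_in(): hands the job in, once; it reports no verdict.
Trained networks look in the newest picture that a camera, given by its name, has taken for a name from the list of things; names that differ only in an ending like _2 or _b are one class to them, and where a whole thing is asked for, a point or a joint stands for the part that bears it (a point fixed in the world has none). Each returns a list of dicts, best first, with "score" (0 to 1); they miss things now and then, are a little off and sometimes report something else, mostly with a low value. They report only what shows in the picture. A call takes as long as a camera call.
- ctrl.recognise(camera, target): "point" ([x, y, z] in m, in world coordinates, good to about 4 mm: the middle of the surface that is visible of it).
The state is a dict: "time_s": time; "q": joint angles; "dq": joint speeds; "joint_efforts": joint torques, N m; "eef_pos": TCP position; "eef_rot": TCP orientation; "wrist_force": force on the tool from outside, world axes, zero at the start; "torque": the same for the moment, N m; "opening": opening from 0.0 (shut) to 1.0 (fully open).
Only numpy, scipy, OpenCV 4.12 (cv2) and the standard library are available. Lean on these libraries where they do the work, as an engineer would, in place of code of your own. Each camera call takes 0.05 s, during which the arm holds its last target.

## Working session

There is one attempt and no reset: what is moved stays moved. The work goes in short steps, Python scripts to look and compute and a tool call to move; the robot and the scene stay as the last step left them, time stands still between calls to the robot, and variables do not carry over. Pictures are saved under pics/ and viewed, and the job is handed in when it is done.

Besides the shell and the picture viewer there is one more tool, called after ">>>" by a JSON object that holds its "op" and its "data", one argument or row to a line. apply_moves: Moves the arm, as the interface text tells. Shift numbers are shares of 0.05 m and turn numbers shares of 0.12 rad, none past 1 either way. Its arguments: {"type":"object","properties":{"plan":{"type":"string"}},"required":["plan"]}

```bash
mkdir -p pics; ls; cat > h.py <<'E'
import numpy as np, cv2
from bench import ctrl
from scipy.spatial.transform import Rotation as Ro
def snap(cam,name):
    c=ctrl.get_calibration(cam); im=ctrl.camera(cam); cv2.imwrite('pics/'+name+'.png',im[:,:,::-1]); return im,c
def proj(c,X):
    p=c['R']@np.array(X)+c['t']; p=c['intrinsics']@p; return p[:2]/p[2]
def ray(c,uv,z):
    d=np.linalg.inv(c['intrinsics'])@np.array([uv[0],uv[1],1.]); d=c['R'].T@d; o=-c['R'].T@c['t']
    return o+d*(z-o[2])/d[2]
E
python3 - <<'E'
from h import *
for k in ['scene','top','wrist']:
    im,c=snap(k,k+'0'); print(k,c['intrinsics'].round(1).tolist(),(-c['R'].T@c['t']).round(3),c['R'].round(3).tolist())
    for n in ['leg','riser','bore','stud_head','edge_mid','cam','parts_tray','mallet','mouse','notes','mug','gel','dowel_box'] if k=='top' else ['leg','bore','stud_head']:
        r=ctrl.recognise(k,n); print(n,[(np.round(a['point'],4).tolist(),round(a['score'],2)) for a in r[:3]])
o=ctrl.get_obs(); print(o)
E
```

```text
pics
scene [[578.4, 0.0, 315.6], [0.0, 578.4, 241.3], [0.0, 0.0, 1.0]] [ 1.458 -0.073  0.664] [[-0.019, 1.0, 0.023], [0.546, 0.03, -0.837], [-0.838, -0.003, -0.546]]
leg [([0.5754, -0.1009, 0.0576], 0.59)]
bore []
stud_head [([0.5695, -0.0999, 0.0539], 0.98)]
top [[554.3, 0.0, 318.9], [0.0, 554.3, 227.0], [0.0, 0.0, 1.0]] [ 0.333 -0.055  1.117] [[0.015, -1.0, 0.005], [-0.984, -0.016, -0.179], [0.179, -0.002, -0.984]]
leg [([0.5256, -0.1027, 0.0788], 0.71)]
riser [([0.4432, 0.2227, 0.0295], 0.71)]
bore [([0.4435, 0.2208, 0.0302], 0.57)]
stud_head [([0.5278, -0.1046, 0.0751], 0.66)]
edge_mid []
cam [([0.495, 0.0706, 0.0289], 0.54)]
parts_tray [([0.5121, 0.1651, 0.0417], 0.7)]
mallet [([0.5039, 0.239, 0.0597], 0.71), ([0.6485, -0.4006, 0.0309], 0.58), ([0.4397, 0.2207, 0.0288], 0.57)]
mouse [([0.3272, -0.4212, 0.022], 0.97)]
notes [([0.6533, -0.4011, 0.0276], 0.75)]
mug [([0.5454, -0.4104, 0.0444], 0.75)]
gel [([0.459, -0.3615, 0.0904], 0.7), ([0.6533, -0.4002, 0.0259], 0.52)]
dowel_box [([0.6783, 0.1415, 0.0266], 0.92), ([0.5294, -0.1084, 0.0758], 0.6)]
wrist [[349.8, 0.0, 318.9], [0.0, 349.8, 241.6], [0.0, 0.0, 1.0]] [ 0.306 -0.492  0.374] [[0.427, -0.904, -0.0], [-0.874, -0.412, 0.258], [-0.234, -0.11, -0.966]]
leg []
bore []
stud_head []
{'time_s': 1.1, 'q': array([-1.33629339e+00,  1.80790785e-01,  1.60700022e+00,  2.33157429e-05,
        1.35379750e+00, -2.06285283e-01]), 'dq': array([ 6.71524382e-05, -1.39765528e-03, -2.83706276e-04, -1.75132121e-04,
        4.56806396e-05, -1.16420828e-04]), 'joint_efforts': array([-1.95549555e-04, -4.44849229e+01, -3.51686668e+01, -4.97103774e-04,
        7.56229929e-04, -9.89903924e-06]), 'eef_pos': array([ 0.24535913, -0.52004158,  0.24229354]), 'eef_rot': array([ 0.59721659, -0.59720709,  0.37859341, -0.37860674]), 'wrist_force': array([-0.97973302,  0.44771451,  1.69152308]), 'torque': array([ 0.01240481, -0.04374431, -0.00873303]), 'opening': 1.0002015874604642}
```

View pics/top0.png

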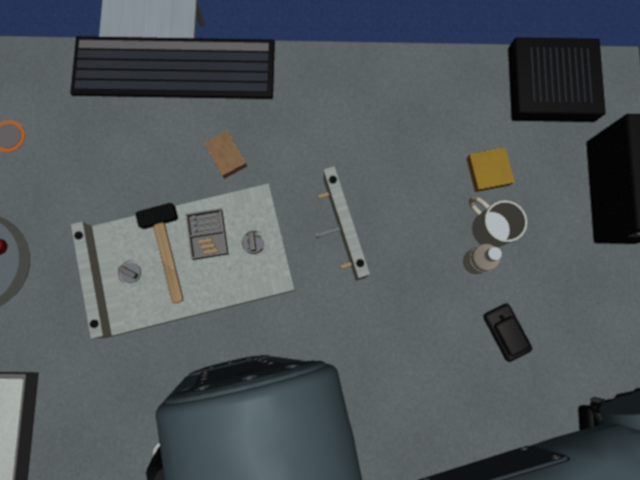

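View pics/scene0.png

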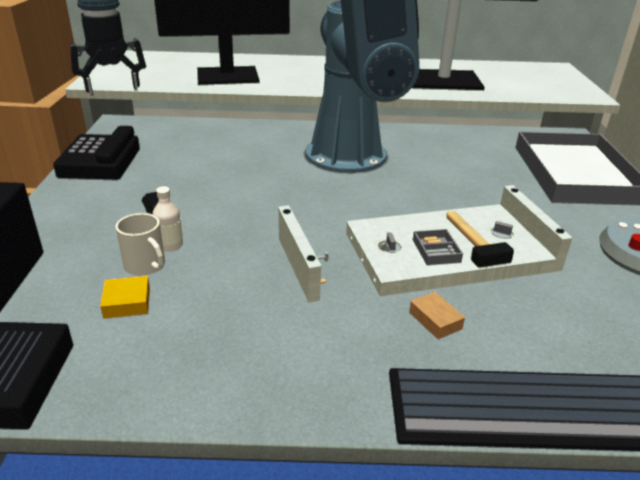

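```bash
python3 - <<'E'
import cv2
im=cv2.imread('pics/top0.png')
a=im[150:310,225:385]; cv2.imwrite('pics/crop0.png',cv2.resize(a,None,fx=3.75,fy=3.75,interpolation=cv2.INTER_CUBIC))
E
```

```text
(no output)
```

View pics/crop0.png

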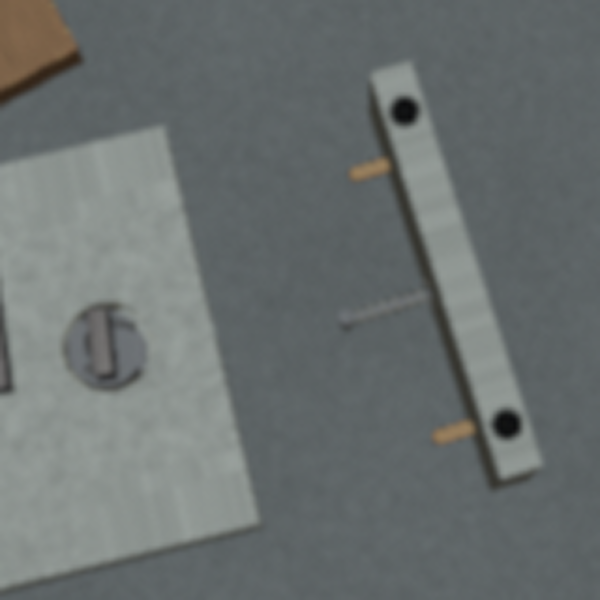

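```bash
python3 - <<'E'
from h import *
c=ctrl.get_calibration('top')
g=lambda p,z: ray(c,(p[0]/3.75+225-.37,p[1]/3.75+150-.37),z)
f1,f2=g((404,110),.079),g((507,424),.079)
print('leg',(f1+f2)/2,np.linalg.norm(f1-f2),np.degrees(np.arctan2(*(f1-f2)[1::-1])))
r1,r2=g((164,126),.032),g((259,523),.032)
print('riser',(r1+r2)/2,np.linalg.norm(r1-r2),np.degrees(np.arctan2(*(r1-r2)[1::-1])))
print('stud',g((345,323),.025),'cam bar', g((100,341),.054),g((90,308),.054),g((108,375),.054), 'drum',g((105,346),.032))
E
```

```text
leg [ 0.5361998  -0.10876836  0.079     ] 0.17052324054798249 18.255148094956215
riser [0.51304679 0.01776353 0.032     ] 0.21926211122835884 14.799467346544626
stud [ 0.51429842 -0.05329069  0.025     ] cam bar [0.49805058 0.07323026 0.054     ] [0.51528441 0.07905011 0.054     ] [0.48037859 0.06845558 0.054     ] drum [0.49884039 0.07314527 0.032     ]
```

```bash
cat >> h.py <<'E'
def R_of(q): return Ro.from_quat([q[1],q[2],q[3],q[0]])
def tgtR(yaw_x):  # tool x at world yaw, tool y down
    x=np.array([np.cos(yaw_x),np.sin(yaw_x),0]); y=np.array([0,0,-1.]); return Ro.from_matrix(np.array([x,y,np.cross(x,y)]).T)
def need(pos,R):
    o=ctrl.get_obs(); Rc=R_of(o['eef_rot']); d=Rc.inv().apply(np.array(pos)-o['eef_pos']); rv=(Rc.inv()*R).as_rotvec()
    # shifts in current tool axes and in target axes
    print('t',round(o['time_s'],2),'pos',o['eef_pos'].round(4),'q',o['q'].round(3),'F',o['wrist_force'].round(1),'T',o['torque'].round(2),'op',round(o['opening'],3))
    print('shift(cur axes)/.05',(d/.05).round(3),'turn/.12',(rv/.12).round(3)); print('shift(tgt axes)/.05',(R.inv().apply(np.array(pos)-o['eef_pos'])/.05).round(3))
E
python3 - <<'E'
from h import *
o=ctrl.get_obs(); M=R_of(o['eef_rot']).as_matrix(); print(M.round(3))
ly=np.radians(90+18.26)
for yaw in (ly,ly-np.pi): need([.5362,-.1088,.20],tgtR(yaw))
c=ctrl.get_calibration('wrist'); print('cam in tool',M.T@(-c['R'].T@c['t']-o['eef_pos']), (c['R']@M).round(3))
print(ctrl.tcp_to_tips)
E
```

```text
[[ 0.427  0.     0.904]
 [-0.904  0.     0.427]
 [ 0.    -1.     0.   ]]
t 1.1 pos [ 0.2454 -0.52    0.2423] q [-1.336  0.181  1.607  0.     1.354 -0.206] F [-1.   0.4  1.7] T [ 0.01 -0.04 -0.01] op 1.0
shift(cur axes)/.05 [-4.957  0.846  8.77 ] turn/.12 [  0.    -25.163   0.   ]
shift(tgt axes)/.05 [ 5.988  0.846 -8.101]
t 1.1 pos [ 0.2454 -0.52    0.2423] q [-1.336  0.181  1.607  0.     1.354 -0.206] F [-1.   0.4  1.7] T [ 0.01 -0.04 -0.01] op 1.0
shift(cur axes)/.05 [-4.957  0.846  8.77 ] turn/.12 [-0.     1.017  0.   ]
shift(tgt axes)/.05 [-5.988  0.846  8.101]
cam in tool [ 0.00022341 -0.13216995  0.0664191 ] [[ 1.     0.    -0.   ]
 [-0.    -0.258 -0.966]
 [-0.     0.966 -0.258]]
0.011
```

View pics/wrist0.png

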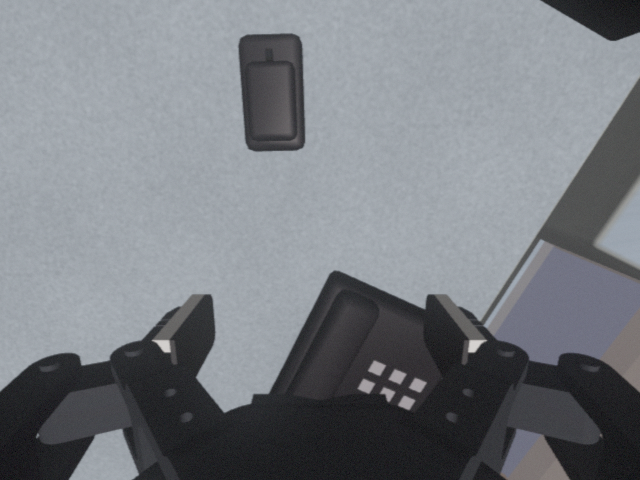

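>>> {"op": "apply_moves", "data": {
  "plan": "0 0 0 0 1 0 1; -0.544 0 0.736 0 0.017 0 1; -0.544 0 0.736 0 0 0 1; -0.544 0 0.736 0 0 0 1; -0.544 0 0.736 0 0 0 1"
}}

```text
time_s: 1.6
eef_pos: [0.3516, -0.3691, 0.2424]
eef_rot: [-0.573, 0.573, -0.414, 0.415]
wrist_force: [0.5, -1.2, 0.2]
opening: 1.002
```

>>> {"op": "apply_moves", "data": {
  "plan": "-0.544 0 0.736 0 0 0 1; -0.544 0 0.736 0 0 0 1; -0.544 0 0.736 0 0 0 1; -0.544 0 0.736 0 0 0 1; -0.544 0 0.736 0 0 0 1"
}}

```text
time_s: 2.1
eef_pos: [0.4839, -0.1821, 0.2426]
eef_rot: [-0.573, 0.573, -0.414, 0.415]
wrist_force: [0.9, -0.3, -0.5]
opening: 1.004
```

```bash
python3 - <<'E'
from h import *
need([.5362,-.1088,.12],tgtR(np.radians(-90+18.26)))
im,c=snap('wrist','w1')
need([.5362,-.1088,.12],tgtR(np.radians(-90+18.26)))
E
```

```text
t 2.1 pos [ 0.4839 -0.1821  0.2426] q [-0.59   0.05   1.751 -0.     1.34   0.662] F [ 0.9 -0.3 -0.5] T [ 0.03 -0.01  0.  ] op 1.004
shift(cur axes)/.05 [-1.066  2.452  1.451] turn/.12 [-0.004 -0.     0.005]
shift(tgt axes)/.05 [-1.064  2.452  1.452]
t 2.15 pos [ 0.4868 -0.1766  0.2427] q [-0.58   0.051  1.75   0.004  1.34   0.667] F [-0.3  4.2  0.2] T [ 0.19 -0.01 -0.02] op 1.0
shift(cur axes)/.05 [-0.968  2.461  1.356] turn/.12 [-0.033  0.032 -0.017]
shift(tgt axes)/.05 [-0.978  2.454  1.362]
```

View pics/w1.png

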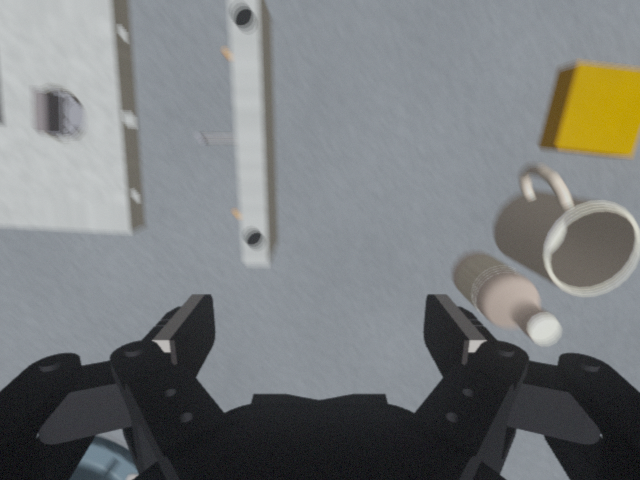

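>>> {"op": "apply_moves", "data": {
  "plan": "-0.5 0 -0.15 0 0 0 1; -0.4 0 -0.15 0 0 0 1; 0 0 0 0 0 0 1; 0 0 0 0 0 0 1; 0 0 0 0 0 0 1"
}}

```text
time_s: 2.65
eef_pos: [0.4552, -0.1466, 0.2426]
eef_rot: [-0.573, 0.573, -0.414, 0.415]
wrist_force: [1.1, 0.3, 0.6]
opening: 1.004
```

```bash
python3 - <<'E'
from h import *
need([.5362,-.1088,.12],tgtR(np.radians(-90+18.26)))
im,c=snap('wrist','w2'); np.savez('w2.npz',**c)
need([.5362,-.1088,.12],tgtR(np.radians(-90+18.26)))
E
```

```text
t 2.65 pos [ 0.4552 -0.1466  0.2426] q [-0.56  -0.042  1.843 -0.     1.339  0.692] F [1.1 0.3 0.6] T [-0.02 -0.01 -0.  ] op 1.004
shift(cur axes)/.05 [-0.215  2.453  1.774] turn/.12 [-0.005 -0.005  0.008]
shift(tgt axes)/.05 [-0.211  2.452  1.775]
t 2.7 pos [ 0.4552 -0.1467  0.2425] q [-0.561 -0.041  1.843 -0.     1.339  0.692] F [-0.2  0.1  0.3] T [0.03 0.02 0.07] op 1.004
shift(cur axes)/.05 [-0.215  2.451  1.776] turn/.12 [-0.003 -0.008  0.005]
shift(tgt axes)/.05 [-0.212  2.45   1.777]
```

View pics/w2.png

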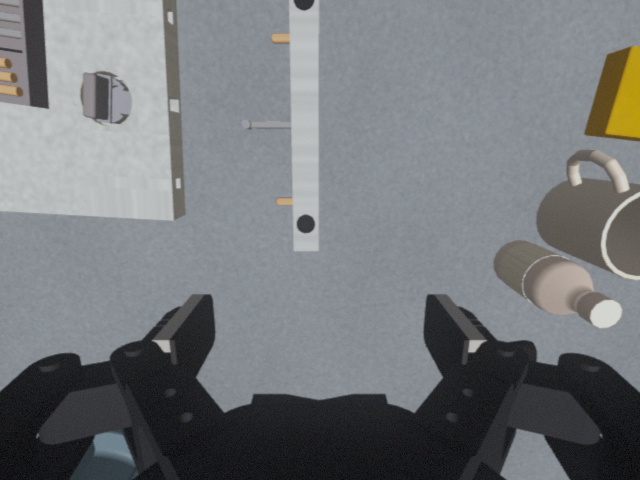

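```bash
python3 - <<'E'
import cv2
im=cv2.imread('pics/w2.png')
cv2.imwrite('pics/w2a.png',cv2.resize(im[0:150,60:260],None,fx=4,fy=4,interpolation=cv2.INTER_CUBIC))
cv2.imwrite('pics/w2b.png',cv2.resize(im[110:260,140:340],None,fx=4,fy=4,interpolation=cv2.INTER_CUBIC))
cv2.imwrite('pics/w2c.png',cv2.resize(im[0:150,200:400],None,fx=4,fy=4,interpolation=cv2.INTER_CUBIC))
E
```

```text
(no output)
```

View pics/w2a.png

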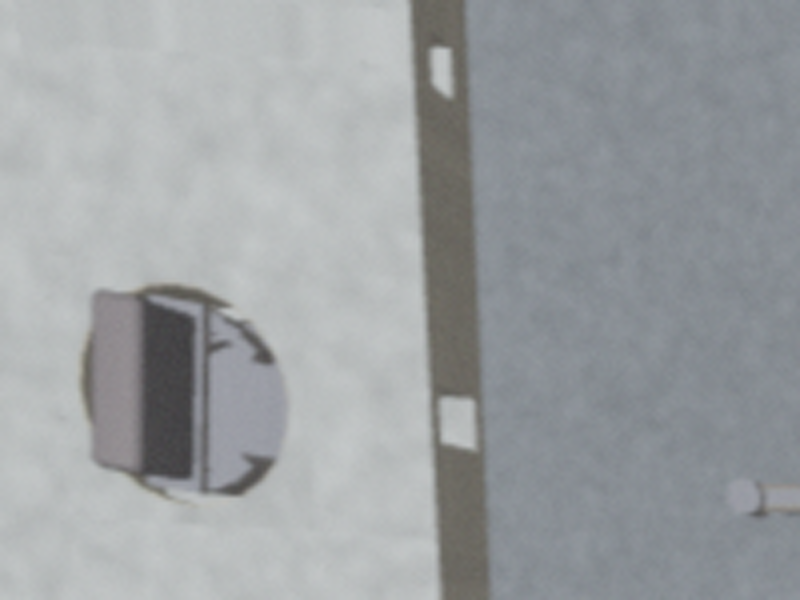

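View pics/w2b.png

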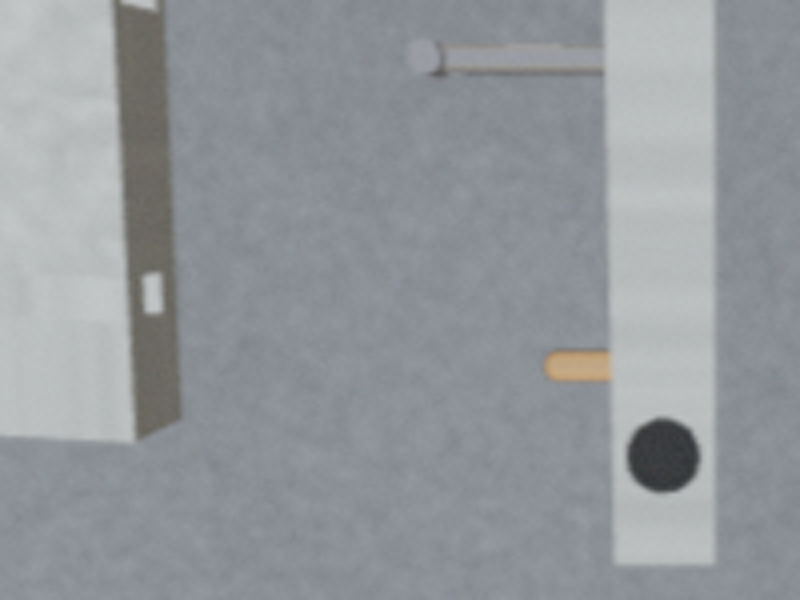

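View pics/w2c.png

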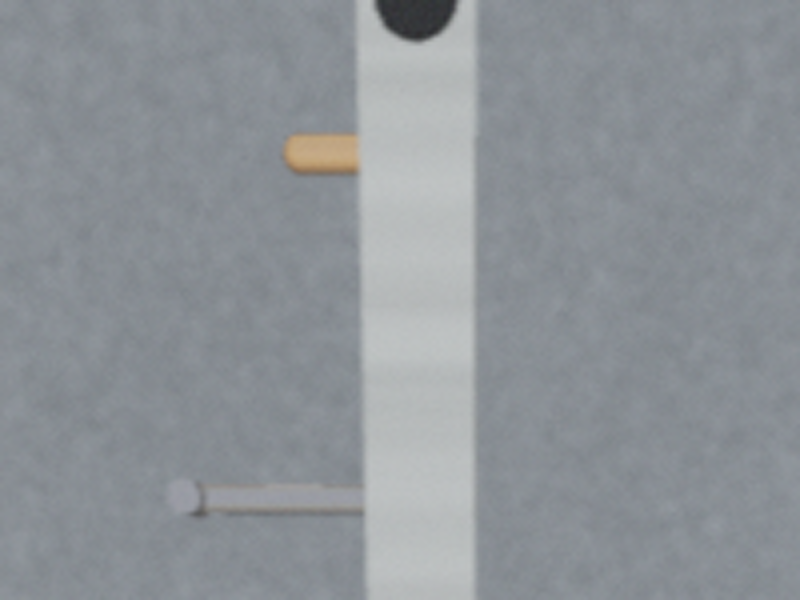

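```bash
cat > m.py <<'E'
from h import *
c=dict(np.load('w2.npz'))
A=lambda u,v,z: ray(c,(60+u/4-.375,v/4-.375),z)
B=lambda u,v,z: ray(c,(140+u/4-.375,110+v/4-.375),z)
C=lambda u,v,z: ray(c,(200+u/4-.375,v/4-.375),z)
h1,h0,h2=A(441,71,.016),A(458,423,.016),B(153,293,.016)
print('holes',h1[:2],h0[:2],h2[:2],'d',np.linalg.norm(h1-h0),np.linalg.norm(h2-h0))
e1,e2=A(412,0,.032),B(135,441,.032); ed=e1-e2; print('edge yaw',np.degrees(np.arctan2(ed[1],ed[0])),'holes yaw',np.degrees(np.arctan2(*(h1-h2)[1::-1])),'corner',e2)
b1,b2=A(467,0,0),B(181,419,0); bd=b1-b2; print('bottom edge yaw',np.degrees(np.arctan2(bd[1],bd[0])),'corner',b2)
ex=ed/np.linalg.norm(ed); ey=np.array([-ex[1],ex[0],0])
print('mid from corner',(e2+.11*ex)[:2],(b2+.11*ex)[:2])
# leg
d1,d2=C(287,154,.016),B(546,366,.016); s=B(423,57,.025); s2=C(182,497,.025)
print('dowel tips',d1[:2],d2[:2],np.linalg.norm(d1-d2),'yaw',np.degrees(np.arctan2(*(d1-d2)[1::-1])),'stud',s[:2],s2[:2])
lx=(d1-d2)/np.linalg.norm(d1-d2); ly=np.array([-lx[1],lx[0],0])
dm=(d1+d2)/2; print('leg org from dowels',(dm-.033*ly)[:2],'from stud',(s-.062*ly)[:2], (s-d2)@lx,(d1-s)@lx)
l1,l2=C(357,0,.078),B(613,563,.078); r1,r2=C(478,0,.078),B(715,563,.078)
for a,b in((l1,l2),(r1,r2)): print('top edge yaw',np.degrees(np.arctan2(*(a-b)[1::-1])),'corner',b)
cor=(l2+r2)/2; print('leg org from corner',(cor+.11*lx)[:2],np.linalg.norm(l2-r2))
f=B(663,455,.079); print('foot->org',(f+.085*lx)[:2])
print('bar top corners',[A(u,v,.054)[:2].round(4).tolist() for u,v in ((95,290),(145,292),(95,465),(143,474))])
bc=A(119.5,380,.054);print('bar centre',bc,'in riser',(bc-h0)@ex,(bc-h0)@ey)
b0,b1_=A(145,292,.054),A(143,474,.054); print('bar yaw rel edge deg',np.degrees(np.arctan2(*(b0-b1_)[1::-1])))
E
python3 m.py
```

```text
holes [0.58490369 0.03812705] [0.51257284 0.01867691] [ 0.44117342 -0.00053023] d 0.07490032851513224 0.07393775117928718
edge yaw 14.81542994895439 holes yaw 15.053866714540698 corner [ 0.40728278 -0.00967475  0.032     ]
bottom edge yaw 14.791332567683463 corner [ 0.40680962 -0.00940854  0.        ]
mid from corner [0.51362579 0.01845292] [0.51315262 0.01871913]
dowel tips [ 0.59747919 -0.05396691] [ 0.45450335 -0.10061256] 0.15039250453264438 yaw 18.06883832050745 stud [ 0.51767011 -0.0526932 ] [ 0.5175959  -0.05246769]
leg org from dowels [ 0.53622653 -0.10866233] from stud [ 0.53689999 -0.11163565] 0.07491430104496168 0.07547820348768271
top edge yaw 17.99073890730666 corner [ 0.42818801 -0.13140793  0.078     ]
top edge yaw 18.026594140699885 corner [ 0.43523354 -0.15282551  0.078     ]
leg org from corner [ 0.53628608 -0.10799918] 0.022546664835323475
foot->org [ 0.53588897 -0.10812785]
bar top corners [[0.5151, 0.0813], [0.518, 0.0713], [0.4802, 0.0762], [0.4816, 0.066]]
bar centre [0.49905969 0.07376666 0.054     ] in riser 0.0010228893973829463 0.05671366620031487
bar yaw rel edge deg 8.208070812110618
```

```bash
python3 - <<'E'
from h import *
need([.5362,-.1084,.052],tgtR(np.radians(-90+18.05)))
E
```

```text
t 2.7 pos [ 0.4552 -0.1467  0.2425] q [-0.561 -0.041  1.843 -0.     1.339  0.692] F [-0.2  0.1  0.3] T [0.03 0.02 0.07] op 1.004
shift(cur axes)/.05 [-0.224  3.811  1.778] turn/.12 [-0.003  0.023  0.005]
shift(tgt axes)/.05 [-0.226  3.81   1.778]
```

>>> {"op": "apply_moves", "data": {
  "plan": "-0.056 0.4 0.445 0 0.023 0 1; -0.056 0.5 0.445 0 0 0 1; -0.056 0.5 0.445 0 0 0 1; -0.056 0.5 0.445 0 0 0 1; 0 0 0 0 0 0 1"
}}

```text
time_s: 3.2
eef_pos: [0.5354, -0.1063, 0.143]
eef_rot: [-0.572, 0.573, -0.417, 0.413]
wrist_force: [-0.6, -0.4, -0.5]
opening: 1.004
```

>>> {"op": "apply_moves", "data": {
  "plan": "0 0.5 0 0 0 0 1; 0 0.5 0 0 0 0 0.8; 0 0.5 0 0 0 0 0.6; 0 0.4 0 0 0 0 0.6; 0 0 0 0 0 0 0.6"
}}

```text
time_s: 3.7
eef_pos: [0.5339, -0.1075, 0.0501]
eef_rot: [-0.572, 0.573, -0.417, 0.414]
wrist_force: [-0.3, -0.0, 0.5]
opening: 0.599
```

```bash
python3 - <<'E'
from h import *
need([.5362,-.1084,.052],tgtR(np.radians(-90+18.05)))
im,c=snap('wrist','w3'); np.savez('w3.npz',**c)
E
```

```text
t 3.7 pos [ 0.5339 -0.1075  0.0501] q [-0.417  0.372  1.805 -0.     0.969  0.839] F [-0.3 -0.   0.5] T [-0.02  0.02 -0.02] op 0.599
shift(cur axes)/.05 [ 0.032 -0.039  0.039] turn/.12 [ 0.032 -0.    -0.026]
shift(tgt axes)/.05 [ 0.032 -0.039  0.039]
```

View pics/w3.png

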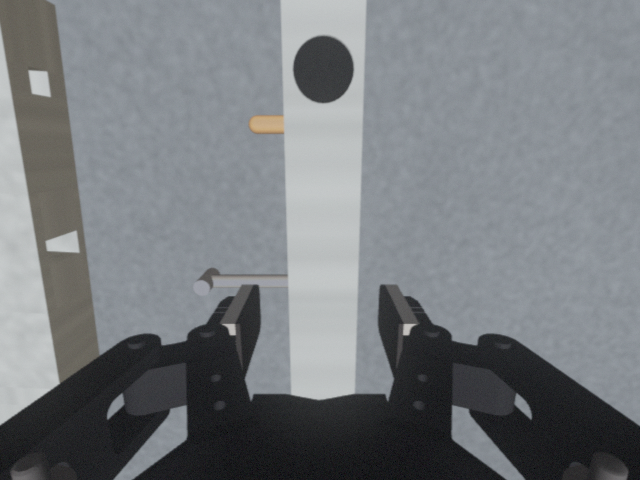

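>>> {"op": "apply_moves", "data": {
  "plan": "0 -0.03 0 0.03 0 -0.026 0.4; 0 0 0 0 0 0 0.2; 0 0 0 0 0 0 0; 0 0 0 0 0 0 0; 0 0 0 0 0 0 0"
}}

```text
time_s: 4.25
eef_pos: [0.5371, -0.108, 0.0558]
eef_rot: [0.573, -0.572, 0.412, -0.418]
wrist_force: [-1.4, -0.5, 7.3]
opening: 0.251
```

```bash
python3 - <<'E'
from h import *
need([.5362,-.1084,.052],tgtR(np.radians(-90+18.05)))
im,c=snap('wrist','w4'); np.savez('w4.npz',**c)
im,c=snap('top','t4')
cv2.imwrite('pics/t4c.png',cv2.resize(im[150:310,225:385,::-1],None,fx=3.75,fy=3.75,interpolation=cv2.INTER_CUBIC))
E
```

```text
t 4.25 pos [ 0.5371 -0.108   0.0558] q [-0.415  0.361  1.806 -0.     0.967  0.84 ] F [-1.4 -0.5  7.3] T [ 0.06  0.22 -0.04] op 0.251
shift(cur axes)/.05 [ 0.002  0.076 -0.02 ] turn/.12 [-0.049  0.009  0.045]
shift(tgt axes)/.05 [ 0.002  0.076 -0.019]
```

View pics/w4.png

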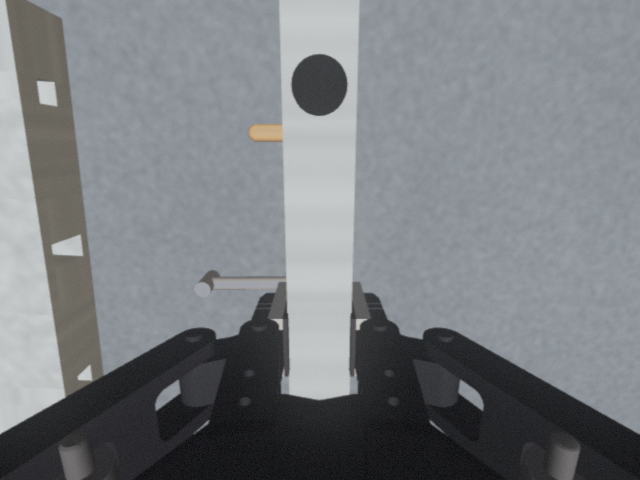

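View pics/t4c.png

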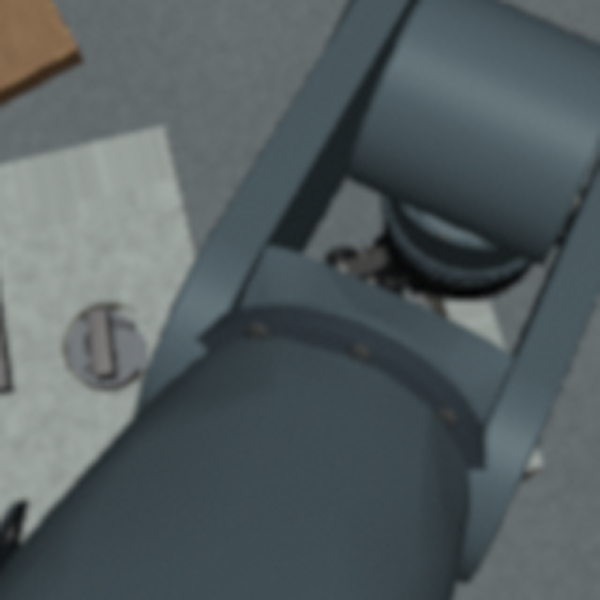

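>>> {"op": "apply_moves", "data": {
  "plan": "0 -0.03 0 0 0.233 0 0; -0.1 0 0 0 0.233 0 0; -0.3 0 0.07 0 0 0 0; -0.3 0 0.07 0 0 0 0; -0.26 0 0.066 0 0 0 0"
}}

```text
time_s: 4.85
eef_pos: [0.5337, -0.0574, 0.0558]
eef_rot: [0.561, -0.56, 0.429, -0.433]
wrist_force: [-0.1, 0.6, -0.9]
opening: 0.248
```

>>> {"op": "apply_moves", "data": {
  "plan": "0 0 0 0 0 0 0; 0 0 0 0 0 0 0; 0 0 0 0 0 0 0; 0 0 0 0 0 0 0; 0 0 0 0 0 0 0"
}}

```text
time_s: 5.35
eef_pos: [0.5337, -0.0561, 0.0558]
eef_rot: [0.562, -0.559, 0.429, -0.432]
wrist_force: [0.2, 5.5, 7.6]
opening: 0.249
```

```bash
python3 - <<'E'
from h import *
im,c=snap('wrist','w5'); np.savez('w5.npz',**c)
need([.5362,-.1084,.052],tgtR(np.radians(-90+14.85)))
E
```

```text
t 5.4 pos [ 0.5337 -0.0561  0.0558] q [-0.327  0.342  1.833  0.003  0.963  0.981] F [-0.5  6.3  7.5] T [ 1.14 -0.03  0.  ] op 0.246
shift(cur axes)/.05 [ 1.023  0.076 -0.221] turn/.12 [-0.042  0.013  0.005]
shift(tgt axes)/.05 [ 1.024  0.077 -0.219]
```

View pics/w5.png

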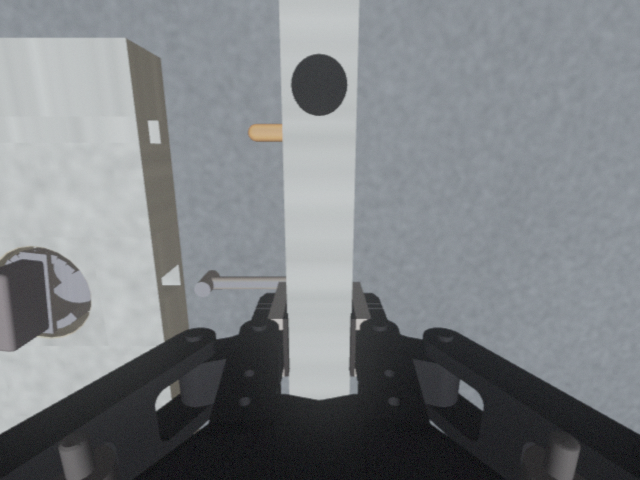

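```bash
python3 - <<'E'
import cv2
im=cv2.imread('pics/w5.png')
cv2.imwrite('pics/w5a.png',cv2.resize(im[90:240,120:320],None,fx=4,fy=4,interpolation=cv2.INTER_CUBIC))
cv2.imwrite('pics/w5b.png',cv2.resize(im[220:370,120:320],None,fx=4,fy=4,interpolation=cv2.INTER_CUBIC))
E
```

```text
(no output)
```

View pics/w5a.png

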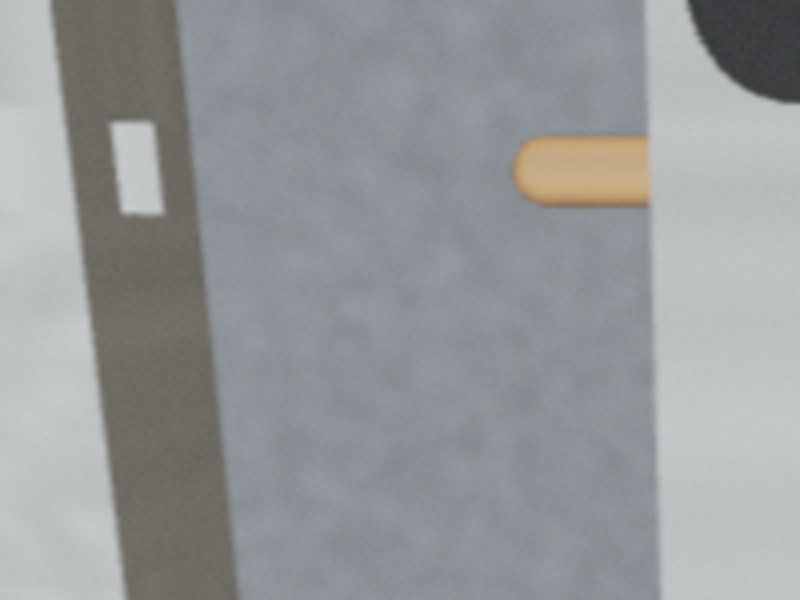

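View pics/w5b.png

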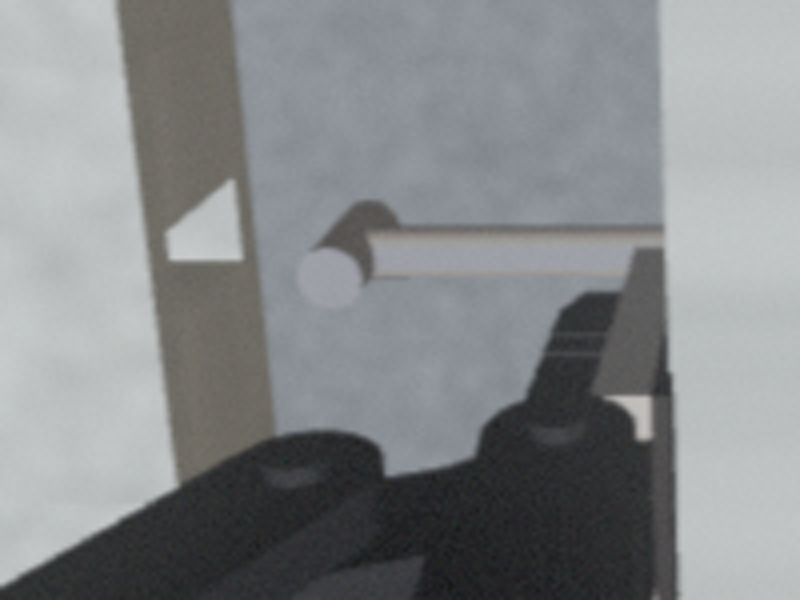

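```bash
cat > m5.py <<'E'
from h import *
c=dict(np.load('w5.npz'))
A=lambda u,v,z: ray(c,(120+u/4-.375,90+v/4-.375),z)
B=lambda u,v,z: ray(c,(120+u/4-.375,220+v/4-.375),z)
th=np.radians(14.85); rx=np.array([np.cos(th),np.sin(th),0]); ry=np.array([-rx[1],rx[0],0]); mid=np.array([.5132,.0186,0])
def rr(n,p): d=p-mid; print(n,'riser x,y mm',(d@rx*1e3).round(2),(d@ry*1e3).round(2))
rr('hole1',A(137,168,.016)); rr('hole1 top-row',A(133,121,.016));rr('hole1 bot',A(143,214,.016))
rr('mid +x edge low',B(235,178,.0055)); rr('mid +x edge high',B(168,232,.0265))
e1,e2=A(52,0,.032),B(183,480,.032); rr('top edge',e1); rr('top edge',e2); print(np.degrees(np.arctan2(*(e1-e2)[1::-1])))
b1,b2=A(178,0,0),B(272,420,0);rr('bot edge',b1); rr('bot',b2)
rr('dowel tip',A(514,171,.016)); rr('dowel at face',A(648,171,.016)); rr('stud',B(331,277,.025)); rr('shank mid',B(520,252,.018))
l1,l2=A(645,0,.078),B(668,370,.078); rr('leg face top',l1); rr('',l2)
rr('corner',ray(c,(127,39.5),.032))
E
python3 m5.py
```

```text
hole1 riser x,y mm 74.62 0.3
hole1 top-row riser x,y mm 79.86 0.15
hole1 bot riser x,y mm 69.41 0.2
mid +x edge low riser x,y mm 5.57 -0.21
mid +x edge high riser x,y mm 5.56 -0.14
top edge riser x,y mm 90.49 -0.07
top edge riser x,y mm -25.22 -0.94
15.278814281774785
bot edge riser x,y mm 95.44 0.02
bot riser x,y mm -34.03 0.42
dowel tip riser x,y mm 74.35 -44.04
dowel at face riser x,y mm 74.37 -59.81
stud riser x,y mm -0.95 -19.15
shank mid riser x,y mm -0.32 -41.48
leg face top riser x,y mm 83.47 -66.23
 riser x,y mm 12.37 -66.35
corner riser x,y mm 109.16 -0.31
```

>>> {"op": "apply_moves", "data": {
  "plan": "-0.15 0 0.004 0 0 0 0; -0.15 0 0 0 0 0 0; -0.15 0 0 0 0 0 0; -0.15 0 0 0 0 0 0; -0.1 0 0 0 0 0 0"
}}

```text
time_s: 5.9
eef_pos: [0.5252, -0.0241, 0.0558]
eef_rot: [0.561, -0.56, 0.428, -0.433]
wrist_force: [2.4, -3.8, 17.9]
opening: 0.247
```

```bash
python3 - <<'E'
from h import *
im,c=snap('wrist','w6'); np.savez('w6.npz',**c)
need([.5337,-.0561,.0558],tgtR(np.radians(-90+14.85)))
cv2.imwrite('pics/w6a.png',cv2.resize(im[90:240,150:350,::-1],None,fx=4,fy=4,interpolation=cv2.INTER_CUBIC))
cv2.imwrite('pics/w6b.png',cv2.resize(im[220:370,150:350,::-1],None,fx=4,fy=4,interpolation=cv2.INTER_CUBIC))
E
```

```text
t 5.95 pos [ 0.525  -0.0234  0.0558] q [-0.27   0.321  1.862 -0.     0.952  1.04 ] F [ 0.7 -0.9  7.7] T [-0.45 -0.32 -0.07] op 0.249
shift(cur axes)/.05 [ 0.677  0.002 -0.001] turn/.12 [-0.046  0.012  0.03 ]
shift(tgt axes)/.05 [ 0.677 -0.    -0.   ]
```

View pics/w6a.png

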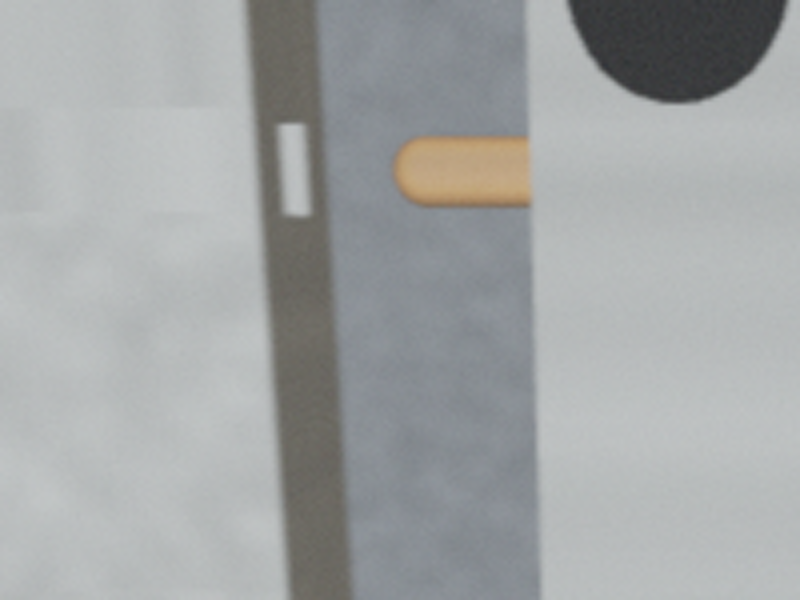

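View pics/w6b.png

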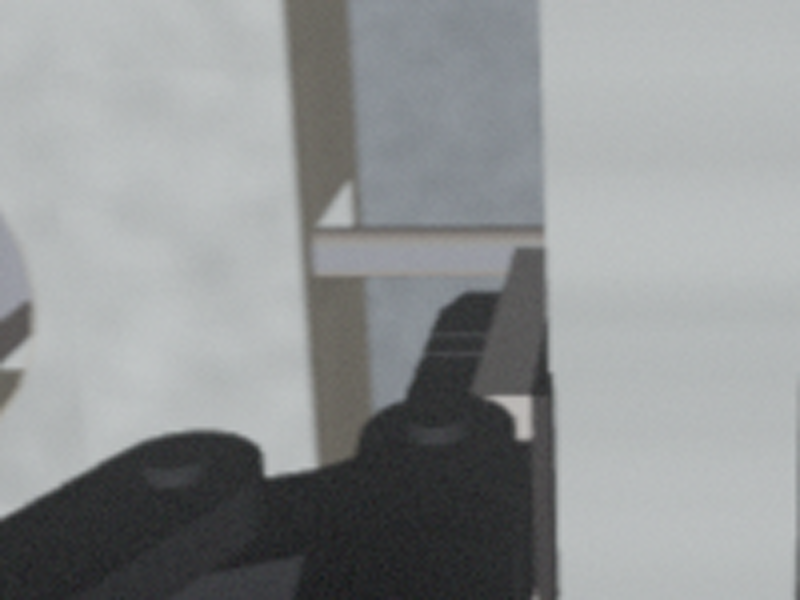

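>>> {"op": "apply_moves", "data": {
  "plan": "-0.1 0 0.004 0 0 0 0; -0.08 0 0 0 0 0 0; -0.06 0 0 0 0 0 0; -0.06 0 0 0 0 0 0; -0.04 0 0 0 0 0 0"
}}

```text
time_s: 6.45
eef_pos: [0.5212, -0.0078, 0.0558]
eef_rot: [0.561, -0.56, 0.429, -0.433]
wrist_force: [2.0, 0.4, 3.5]
opening: 0.253
```

```bash
python3 - <<'E'
from h import *
im,c=snap('wrist','w7'); np.savez('w7.npz',**c)
need([.5337,-.0561,.0558],tgtR(np.radians(-90+14.85)))
cv2.imwrite('pics/w7a.png',cv2.resize(im[90:240,150:350,::-1],None,fx=4,fy=4,interpolation=cv2.INTER_CUBIC))
E
```

```text
t 6.5 pos [ 0.5211 -0.0075  0.0558] q [-2.420e-01  3.130e-01  1.873e+00 -1.000e-03  9.490e-01  1.069e+00] F [ 2.7 -3.9  8.1] T [-0.57 -0.46  0.05] op 0.25
shift(cur axes)/.05 [ 1.004  0.003 -0.007] turn/.12 [-0.048  0.009  0.031]
shift(tgt axes)/.05 [ 1.004 -0.    -0.006]
```

View pics/w7a.png

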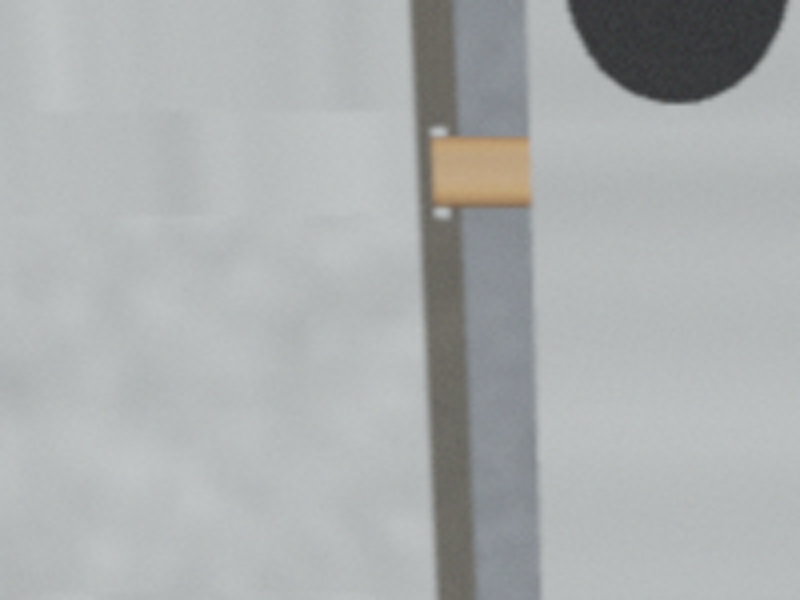

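>>> {"op": "apply_moves", "data": {
  "plan": "-0.08 0 0 0 0 0 0; -0.08 0 0 0 0 0 0; -0.06 0 0 0 0 0 0; -0.04 0 0 0 0 0 0; -0.02 0 0 0 0 0 0"
}}

```text
time_s: 7.0
eef_pos: [0.5177, 0.0056, 0.0558]
eef_rot: [0.561, -0.56, 0.428, -0.433]
wrist_force: [2.8, -5.3, 5.4]
opening: 0.249
```

```bash
python3 - <<'E'
from h import *
im,c=snap('wrist','w8'); np.savez('w8.npz',**c)
need([.5337,-.0561,.0558],tgtR(np.radians(-90+14.85)))
cv2.imwrite('pics/w8a.png',cv2.resize(im[0:240,200:360,::-1],None,fx=3.7,fy=2.5,interpolation=cv2.INTER_CUBIC))
E
```

```text
t 7.05 pos [0.5176 0.0057 0.0558] q [-2.180e-01  3.060e-01  1.882e+00 -1.000e-03  9.460e-01  1.093e+00] F [ 3.1 -2.9  6.3] T [-0.69 -0.45 -0.  ] op 0.247
shift(cur axes)/.05 [ 1.277  0.005 -0.008] turn/.12 [-0.048  0.011  0.035]
shift(tgt axes)/.05 [ 1.277 -0.    -0.006]
```

View pics/w8.png

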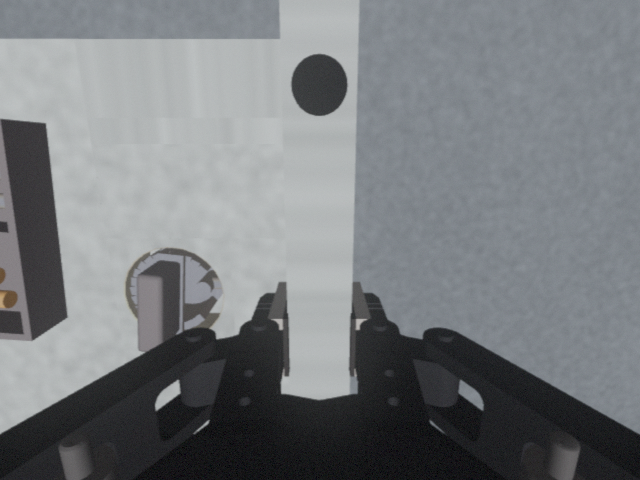

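View pics/w8a.png

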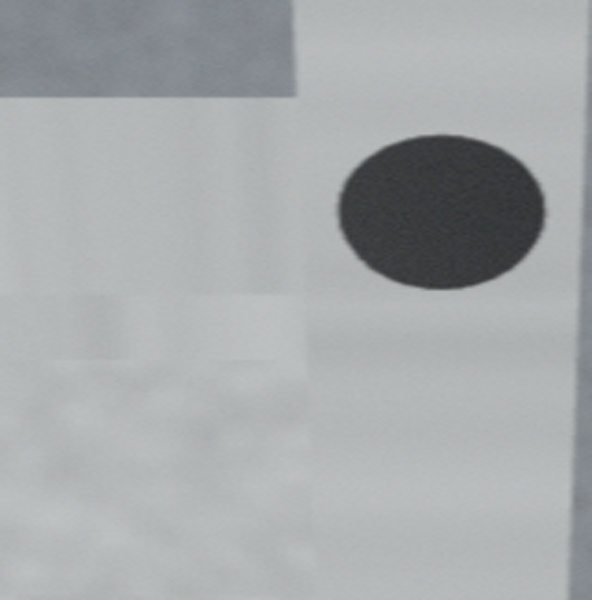

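>>> {"op": "apply_moves", "data": {
  "plan": "-0.014 0 0 0 0 0 0; -0.01 0 0 0 0 0 0; -0.01 0 0 0 0 0 0; 0 0 0 0 0 0 0; 0 0 0 0 0 0 0"
}}

```text
time_s: 7.55
eef_pos: [0.5172, 0.0069, 0.0558]
eef_rot: [0.561, -0.56, 0.428, -0.433]
wrist_force: [2.1, -3.3, 7.6]
opening: 0.25
```

```bash
python3 - <<'E'
from h import *
need([.5337,-.0561,.0558],tgtR(np.radians(-90+14.85)))
E
```

```text
t 7.55 pos [0.5172 0.0069 0.0558] q [-0.215  0.305  1.883 -0.002  0.946  1.096] F [ 2.1 -3.3  7.6] T [-0.94 -0.45  0.01] op 0.25
shift(cur axes)/.05 [ 1.303  0.006 -0.006] turn/.12 [-0.047  0.01   0.038]
shift(tgt axes)/.05 [ 1.303  0.    -0.004]
```

>>> {"op": "apply_moves", "data": {
  "plan": "-0.01 0 0 0 0 0 0; -0.008 0 0 0 0 0 0; -0.006 0 0 0 0 0 0; 0 0 0 0 0 0 0; 0 0 0 0 0 0 0"
}}

```text
time_s: 8.05
eef_pos: [0.5169, 0.008, 0.0558]
eef_rot: [0.561, -0.56, 0.428, -0.433]
wrist_force: [1.4, -4.7, 7.2]
opening: 0.25
```

```bash
python3 - <<'E'
from h import *
need([.5337,-.0561,.0558],tgtR(np.radians(-90+14.85)))
E
```

```text
t 8.05 pos [0.5169 0.008  0.0558] q [-0.213  0.305  1.884 -0.002  0.946  1.098] F [ 1.4 -4.7  7.2] T [-1.04 -0.35 -0.03] op 0.25
shift(cur axes)/.05 [ 1.325  0.006 -0.005] turn/.12 [-0.046  0.009  0.039]
shift(tgt axes)/.05 [ 1.325 -0.    -0.003]
```

>>> {"op": "apply_moves", "data": {
  "plan": "-0.006 0 0 0 0 0 0; -0.006 0 0 0 0 0 0; 0 0 0 0 0 0 0; 0 0 0 0 0 0 0; 0 0 0 0 0 0 0"
}}

```text
time_s: 8.55
eef_pos: [0.5169, 0.008, 0.0558]
eef_rot: [0.561, -0.56, 0.428, -0.434]
wrist_force: [1.9, -7.0, 5.7]
opening: 0.246
```

```bash
python3 - <<'E'
from h import *
im,c=snap('wrist','w9'); np.savez('w9.npz',**c)
need([.5337,-.0561,.0558],tgtR(np.radians(-90+14.85)))
cv2.imwrite('pics/w9a.png',cv2.resize(im[220:340,110:270,::-1],None,fx=5,fy=5,interpolation=cv2.INTER_CUBIC))
E
```

```text
t 8.6 pos [0.5169 0.0081 0.0558] q [-0.213  0.304  1.884 -0.003  0.945  1.099] F [ 2.3 -8.1  7.1] T [-1.36 -0.46  0.02] op 0.246
shift(cur axes)/.05 [ 1.327  0.007 -0.005] turn/.12 [-0.046  0.009  0.045]
shift(tgt axes)/.05 [ 1.327 -0.    -0.003]
```

View pics/w9a.png

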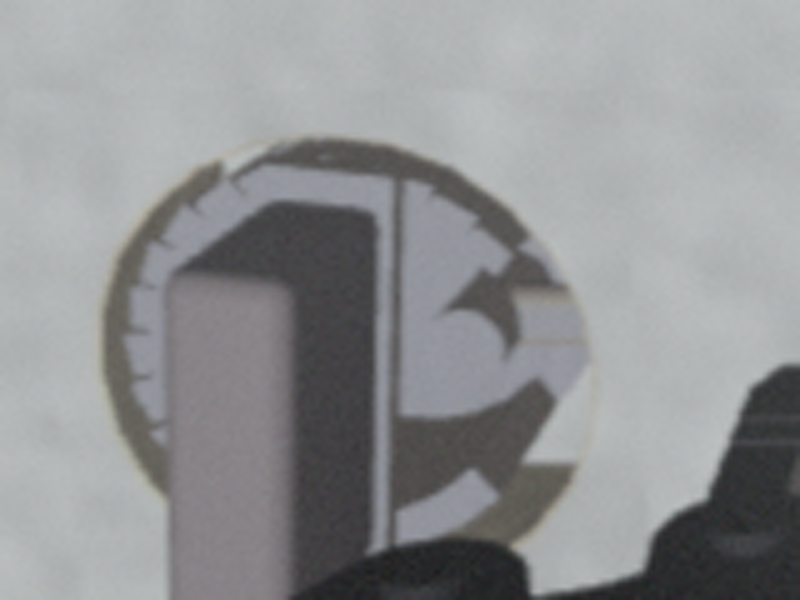

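>>> {"op": "apply_moves", "data": {
  "plan": "0 0 0 0 0 0 0.3; 0 0 0 0 0 0 0.45; 0 0 0 0 0 0 0.5; 0 -0.3 0 0 0 0 0.5; 0 -0.5 0 0 0 0 0.5"
}}

```text
time_s: 9.1
eef_pos: [0.5131, 0.0099, 0.0931]
eef_rot: [-0.56, 0.561, -0.431, 0.43]
wrist_force: [-0.0, 0.0, 0.4]
opening: 0.501
```

```bash
python3 - <<'E'
from h import *
need([.4989,.0735,.11],tgtR(np.radians(98.2)))
E
```

```text
t 9.1 pos [0.5131 0.0099 0.0931] q [-2.120e-01  2.370e-01  1.875e+00 -1.000e-03  1.031e+00  1.099e+00] F [-0.   0.   0.4] T [-0.02 -0.01 -0.03] op 0.501
shift(cur axes)/.05 [-1.302 -0.338  0.052] turn/.12 [-2.0000e-03 -2.5204e+01 -2.0000e-02]
shift(tgt axes)/.05 [ 1.299 -0.338  0.1  ]
```

>>> {"op": "apply_moves", "data": {
  "plan": "0 -0.8 0 0 0 0 0.5; 0 -0.8 0 0 -1 0 0.5; 0 -0.8 0 0 -1 0 0.5; 0 0 0 0 -1 0 0.5; 0 0 0 0 -1 0 0.5"
}}

```text
time_s: 9.6
eef_pos: [0.5154, 0.0097, 0.2163]
eef_rot: [0.648, -0.647, 0.281, -0.286]
wrist_force: [-1.3, 0.3, 0.4]
opening: 0.5
```

>>> {"op": "apply_moves", "data": {
  "plan": "0 0 0 0 -1 0 0.5; 0 0 0 0 -1 0 0.5; 0 0 0 0 -1 0 0.5; 0 0 0 0 -1 0 0.5; 0 0 0 0 -1 0 0.5"
}}

```text
time_s: 10.1
eef_pos: [0.5143, 0.0099, 0.2142]
eef_rot: [-0.702, 0.703, -0.079, 0.08]
wrist_force: [0.0, -0.3, 0.0]
opening: 0.498
```

>>> {"op": "apply_moves", "data": {
  "plan": "0 0 0 0 -1 0 0.5; 0 0 0 0 -1 0 0.5; 0 0 0 0 -1 0 0.5; 0 0 0 0 -1 0 0.5; 0 0 0 0 -1 0 0.5"
}}

```text
time_s: 10.6
eef_pos: [0.5143, 0.0099, 0.2142]
eef_rot: [-0.694, 0.695, 0.132, -0.131]
wrist_force: [-0.2, 0.6, -0.2]
opening: 0.504
```

>>> {"op": "apply_moves", "data": {
  "plan": "0 0 0 0 -1 0 0.5; 0 0 0 0 -1 0 0.5; 0 0 0 0 -1 0 0.5; 0 0 0 0 -1 0 0.5; 0 0 0 0 -1 0 0.5"
}}

```text
time_s: 11.1
eef_pos: [0.5143, 0.0099, 0.2142]
eef_rot: [-0.624, 0.625, 0.332, -0.331]
wrist_force: [-0.6, -0.0, 0.3]
opening: 0.504
```

>>> {"op": "apply_moves", "data": {
  "plan": "0 0 0 0 -1 0 0.5; 0 0 0 0 -1 0 0.5; 0 0 0 0 -1 0 0.5; 0 0 0 0 -1 0 0.5; 0 0 0 0 -1 0 0.5"
}}

```text
time_s: 11.6
eef_pos: [0.5143, 0.0099, 0.2141]
eef_rot: [-0.498, 0.5, 0.501, -0.501]
wrist_force: [-0.2, 0.5, 0.8]
opening: 0.499
```

```bash
python3 - <<'E'
from h import *
need([.4989,.0735,.11],tgtR(np.radians(98.2)))
im,c=snap('wrist','w10')
im,c=snap('top','t10')
cv2.imwrite('pics/t10c.png',cv2.resize(im[150:310,225:385,::-1],None,fx=3.75,fy=3.75,interpolation=cv2.INTER_CUBIC))
E
```

```text
t 11.6 pos [0.5143 0.0099 0.2141] q [-0.212  0.071  1.788 -0.     1.28  -1.786] F [-0.2  0.5  0.8] T [ 0.01  0.04 -0.02] op 0.499
shift(cur axes)/.05 [1.276 2.081 0.308] turn/.12 [ 0.019 -1.161 -0.009]
shift(tgt axes)/.05 [1.304 2.083 0.123]
```

View pics/w10.png

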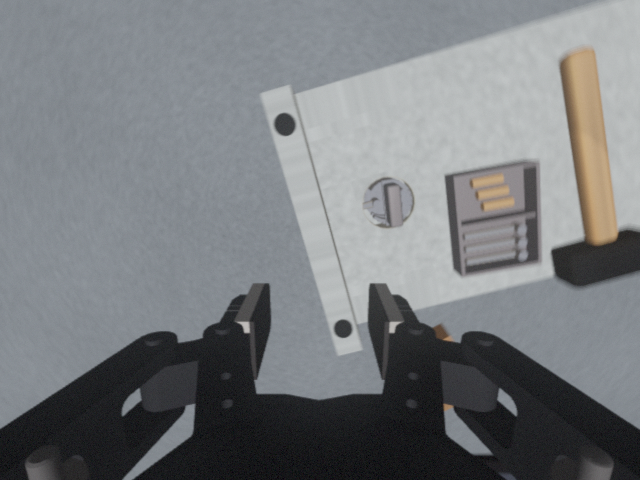

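```bash
python3 - <<'E'
from h import *
im=cv2.imread('pics/w10.png')
cv2.imwrite('pics/w10a.png',cv2.resize(im[160:250,340:440],None,fx=6,fy=6,interpolation=cv2.INTER_CUBIC))
E
```

```text
(no output)
```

View pics/w10a.png

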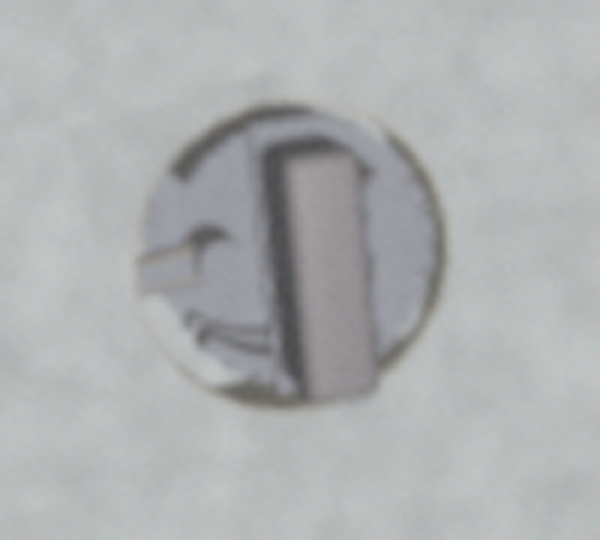

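```bash
python3 - <<'E'
from h import *
c=ctrl.get_calibration('wrist')
np.savez('w10.npz',**c)
E
python3 - <<'E'
from h import *
c=dict(np.load('w10.npz'))
G=lambda u,v,z: ray(c,(340+u/6-.42,160+v/6-.42),z)
P=[G(*p,.054) for p in ((285,155),(353,152),(378,395),(310,402))]
print(np.round(P,4)[:,:2]); ctr=np.mean(P,0); print('bar',ctr,'drum',G(292,255,.032))
d=P[0]-P[3]; d2=P[1]-P[2]; print(np.linalg.norm(d),np.linalg.norm(d2),np.degrees(np.arctan2(d[1],d[0]))%180,np.degrees(np.arctan2(d2[1],d2[0]))%180)
th=np.radians(14.85); rx=np.array([np.cos(th),np.sin(th),0]); ry=np.array([-rx[1],rx[0],0]); mid=np.array([.5132,.0186,0])
for p in (ctr,G(292,255,.032)): print((p-mid)@rx,(p-mid)@ry)
need([ctr[0],ctr[1],.11],tgtR(np.radians(98.2)))
f1,f2=ray(c,(285,124),.079),ray(c,(343,328),.079); f=f1-f2
print('feet',(f1+f2)/2,np.linalg.norm(f),np.degrees(np.arctan2(f[1],f[0]))%180,((f1+f2)/2-mid)@rx,((f1+f2)/2-mid)@ry)
E
```

```text
[[0.4808 0.0666]
 [0.4804 0.0759]
 [0.5148 0.0816]
 [0.5158 0.0719]]
bar [0.4979294  0.07399071 0.054     ] drum [0.49813296 0.07263261 0.032     ]
0.03541781968392963 0.03485521666999808 8.704434278043493 9.279231751556608
-0.0005645106398293659 0.0574543594975776
-0.0007158142379643814 0.05608945152768403
t 11.7 pos [0.5144 0.0098 0.2142] q [-0.212  0.071  1.788 -0.     1.28  -1.782] F [ 0.7 -0.4 -0.3] T [ 0.03 -0.03 -0.  ] op 0.497
shift(cur axes)/.05 [1.286 2.083 0.334] turn/.12 [ 0.021 -1.194 -0.01 ]
shift(tgt axes)/.05 [1.318 2.085 0.142]
feet [0.51609147 0.00791492 0.079     ] 0.1706370344052353 15.29480839058877 5.6421543957052864e-05 -0.011069250404922341
```

>>> {"op": "apply_moves", "data": {
  "plan": "0 0 0 0.02 -0.65 -0.01 0.4; 0 0 0 0 -0.6 0 0.4; 0.5 0 0.05 0 0 0 0.4; 0.5 0.4 0.05 0 0 0 0.4; 0.31 0.5 0.04 0 0 0 0.4"
}}

```text
time_s: 12.2
eef_pos: [0.4987, 0.0744, 0.1702]
eef_rot: [-0.461, 0.463, 0.536, -0.534]
wrist_force: [-0.0, 0.3, -0.5]
opening: 0.4
```

>>> {"op": "apply_moves", "data": {
  "plan": "0 0.5 0 0 0 0 0.4; 0 0.5 0 0 0 0 0.4; 0 0.2 0 0 0 0 0.4; 0 0 0 0 0 0 0.4; 0 0 0 0 0 0 0.4"
}}

```text
time_s: 12.7
eef_pos: [0.4992, 0.0728, 0.1106]
eef_rot: [-0.461, 0.463, 0.536, -0.535]
wrist_force: [-0.1, 0.0, 1.3]
opening: 0.398
```

```bash
python3 - <<'E'
from h import *
need([.4984,.0738,.047],tgtR(np.radians(98.6)))
im,c=snap('wrist','w11')
E
```

```text
t 12.7 pos [0.4992 0.0728 0.1106] q [-9.000e-02  1.890e-01  1.891e+00 -1.000e-03  1.059e+00 -1.808e+00] F [-0.1  0.   1.3] T [-0.01 -0.01 -0.05] op 0.398
shift(cur axes)/.05 [0.023 1.272 0.016] turn/.12 [ 0.02  -0.023 -0.009]
shift(tgt axes)/.05 [0.021 1.272 0.012]
```

View pics/w11.png

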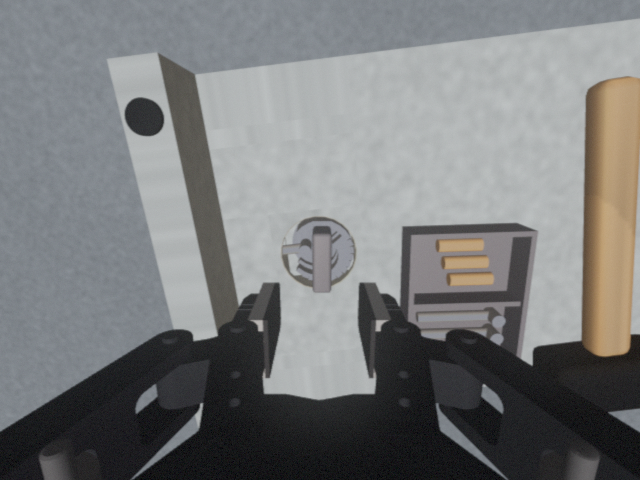

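>>> {"op": "apply_moves", "data": {
  "plan": "0.005 0.4 0.01 0.02 -0.02 -0.01 0.4; 0 0.4 0 0 0 0 0.4; 0 0.3 0 0 0 0 0.4; 0 0.1 0 0 0 0 0.4; 0 0 0 0 0 0 0.4"
}}

```text
time_s: 13.25
eef_pos: [0.4985, 0.073, 0.0503]
eef_rot: [0.461, -0.461, -0.536, 0.536]
wrist_force: [-0.2, 0.2, -0.4]
opening: 0.404
```

```bash
python3 - <<'E'
from h import *
need([.4984,.0738,.047],tgtR(np.radians(98.6)))
im,c=snap('wrist','w12')
cv2.imwrite('pics/w12a.png',cv2.resize(im[200:400,180:460,::-1],None,fx=2.8,fy=2.8,interpolation=cv2.INTER_CUBIC))
E
```

```text
t 13.25 pos [0.4985 0.073  0.0503] q [-0.091  0.294  1.913  0.     0.935 -1.812] F [-0.2  0.2 -0.4] T [-0.04  0.02 -0.01] op 0.404
shift(cur axes)/.05 [ 0.017  0.066 -0.001] turn/.12 [-0.003  0.002  0.001]
shift(tgt axes)/.05 [ 0.017  0.066 -0.001]
```

View pics/w12a.png

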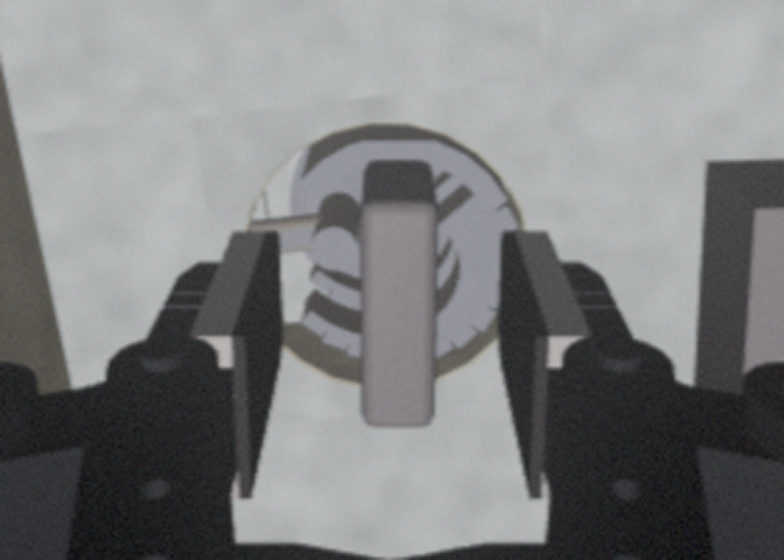

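>>> {"op": "apply_moves", "data": {
  "plan": "0.01 0.04 0 0 0 0 0.3; 0 0 0 0 0 0 0.2; 0 0 0 0 0 0 0.1; 0 0 0 0 0 0 0; 0 0 0 0 0 0 0"
}}

```text
time_s: 13.8
eef_pos: [0.4985, 0.0741, 0.0488]
eef_rot: [-0.461, 0.461, 0.537, -0.536]
wrist_force: [-1.1, 3.6, 5.0]
opening: 0.11
```

```bash
python3 - <<'E'
from h import *
need([.4984,.0738,.047],tgtR(np.radians(98.6)))
im,c=snap('wrist','w13')
cv2.imwrite('pics/w13a.png',cv2.resize(im[200:400,180:460,::-1],None,fx=2.8,fy=2.8,interpolation=cv2.INTER_CUBIC))
E
```

```text
t 13.8 pos [0.4985 0.0741 0.0488] q [-8.900e-02  2.970e-01  1.914e+00  1.000e-03  9.310e-01 -1.811e+00] F [-1.1  3.6  5. ] T [ 0.53  0.26 -0.02] op 0.11
shift(cur axes)/.05 [-0.005  0.035  0.003] turn/.12 [0.004 0.006 0.006]
shift(tgt axes)/.05 [-0.005  0.035  0.003]
```

View pics/w13a.png

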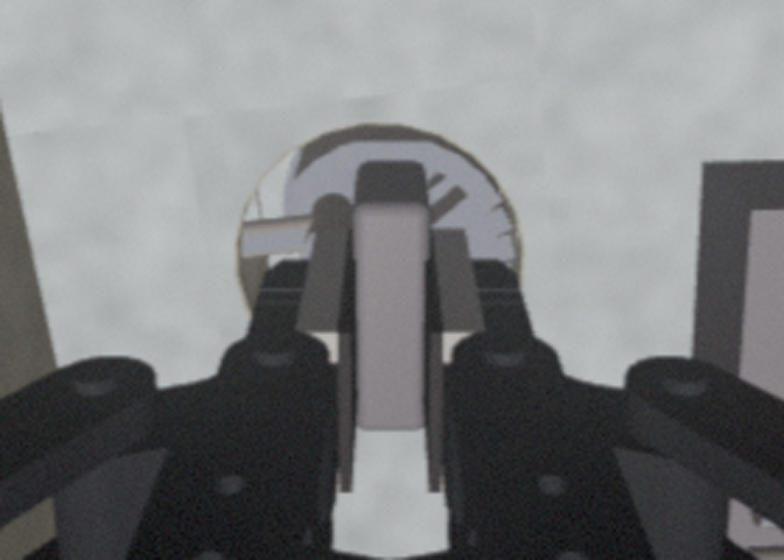

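>>> {"op": "apply_moves", "data": {
  "plan": "0.008 0 0 0 0.6 0 0; 0 0 0 0 0.8 0 0; 0 0 0 0 0.8 0 0; 0 0 0 0 0.8 0 0; 0 0 0 0 0.8 0 0"
}}

```text
time_s: 14.35
eef_pos: [0.4985, 0.0736, 0.0488]
eef_rot: [-0.571, 0.571, 0.417, -0.417]
wrist_force: [-1.7, -1.1, 5.4]
opening: 0.116
```

```bash
cat > ck.py <<'E'
from h import *
o=ctrl.get_obs(); M=R_of(o['eef_rot']).as_matrix(); yaw=np.degrees(np.arctan2(M[1,0],M[0,0]))
print('t',o['time_s'],'pos',o['eef_pos'].round(4),'F',o['wrist_force'].round(1),'T',o['torque'].round(3),'op',round(o['opening'],3),'q6',o['q'][5].round(3),'yaw',yaw.round(2),'cam',np.radians((14.85+90-yaw)%360).round(3), 'eff6',o['joint_efforts'][5].round(3),'toolaxis',M[:,1].round(3))
E
python3 ck.py
```

```text
t 14.35 pos [0.4985 0.0736 0.0488] F [-1.7 -1.1  5.4] T [-0.237  0.379  0.044] op 0.116 q6 -1.351 yaw 72.32 cam 0.568 eff6 -1.237 toolaxis [ 0.    -0.001 -1.   ]
```

>>> {"op": "apply_moves", "data": {
  "plan": "0 0 0 0 0.7 0 0; 0 0 0 0 0.7 0 0; 0 0 0 0 0.7 0 0; 0 0 0 0 0.7 0 0; 0 0 0 0 0.7 0 0"
}}

```text
time_s: 14.85
eef_pos: [0.4982, 0.0732, 0.0488]
eef_rot: [-0.645, 0.646, 0.289, -0.29]
wrist_force: [-3.8, -4.2, 6.8]
opening: 0.111
```

```bash
python3 ck.py
```

```text
t 14.85 pos [0.4982 0.0732 0.0488] F [-3.8 -4.2  6.8] T [-0.635  0.675  0.048] op 0.111 q6 -0.931 yaw 48.29 cam 0.987 eff6 -1.074 toolaxis [-0.    -0.001 -1.   ]
```

>>> {"op": "apply_moves", "data": {
  "plan": "0 0 0 0 0.7 0 0; 0 0 0 0 0.7 0 0; 0 0 0 0 0.7 0 0; 0 0 0 0 0.7 0 0; 0 0 0 0 0.6 0 0"
}}

```text
time_s: 15.35
eef_pos: [0.4978, 0.0729, 0.0488]
eef_rot: [-0.69, 0.691, 0.152, -0.153]
wrist_force: [-5.4, -5.6, 8.9]
opening: 0.108
```

```bash
python3 ck.py
```

```text
t 15.35 pos [0.4978 0.0729 0.0488] F [-5.4 -5.6  8.9] T [-0.885  0.913  0.016] op 0.108 q6 -0.523 yaw 24.93 cam 1.395 eff6 -0.805 toolaxis [-0.001 -0.002 -1.   ]
```

>>> {"op": "apply_moves", "data": {
  "plan": "-0.015 0 -0.005 0 0.3 0 0; 0 0 0 0 0.3 0 0; 0 0 0 0 0.3 0 0; 0 0 0 0 0.3 0 0; 0 0 0 0 0.2 0 0"
}}

```text
time_s: 15.85
eef_pos: [0.4975, 0.0728, 0.0488]
eef_rot: [-0.7, 0.701, 0.095, -0.095]
wrist_force: [-3.2, -3.2, 7.5]
opening: 0.112
```

```bash
python3 ck.py
```

```text
t 15.85 pos [0.4975 0.0728 0.0488] F [-3.2 -3.2  7.5] T [-0.504  0.625  0.069] op 0.112 q6 -0.358 yaw 15.41 cam 1.561 eff6 -0.174 toolaxis [-0.001 -0.001 -1.   ]
```

>>> {"op": "apply_moves", "data": {
  "plan": "-0.01 0 -0.005 0 0.3 0 0; 0 0 0 0 0.3 0 0; 0 0 0 0 0.3 0 0; 0 0 0 0 0.3 0 0; 0 0 0 0 0.2 0 0"
}}

```text
time_s: 16.35
eef_pos: [0.4974, 0.0726, 0.0488]
eef_rot: [-0.706, 0.706, 0.036, -0.036]
wrist_force: [-2.4, -1.0, 5.9]
opening: 0.11
```

```bash
python3 ck.py
```

```text
t 16.35 pos [0.4974 0.0726 0.0488] F [-2.4 -1.   5.9] T [-0.269  0.497  0.081] op 0.11 q6 -0.191 yaw 5.78 cam 1.729 eff6 -0.096 toolaxis [-0.    -0.001 -1.   ]
```

>>> {"op": "apply_moves", "data": {
  "plan": "-0.006 0 0 0 0.3 0 0; 0 0 0 0 0.3 0 0; 0 0 0 0 0.3 0 0; 0 0 0 0 0.3 0 0; 0 0 0 0 0.2 0 0"
}}

```text
time_s: 16.85
eef_pos: [0.4972, 0.0725, 0.0488]
eef_rot: [-0.706, 0.707, -0.024, 0.024]
wrist_force: [-1.6, -0.6, 5.1]
opening: 0.114
```

```bash
python3 ck.py
```

```text
t 16.85 pos [0.4972 0.0725 0.0488] F [-1.6 -0.6  5.1] T [-0.218  0.364  0.3  ] op 0.114 q6 -0.024 yaw -3.83 cam 1.897 eff6 0.05 toolaxis [ 0.    -0.001 -1.   ]
```

>>> {"op": "apply_moves", "data": {
  "plan": "0 0 0 0 0.1 0 0; 0 0 0 0 0.1 0 0; 0 0 0 0 0.1 0 0; 0 0 0 0 0 0 0; 0 0 0 0 0 0 0"
}}

```text
time_s: 17.35
eef_pos: [0.4972, 0.0725, 0.0488]
eef_rot: [-0.706, 0.707, -0.036, 0.036]
wrist_force: [-2.2, -2.4, 6.2]
opening: 0.112
```

```bash
python3 ck.py
```

```text
t 17.35 pos [0.4972 0.0725 0.0488] F [-2.2 -2.4  6.2] T [-0.28   0.454  0.221] op 0.112 q6 0.011 yaw -5.82 cam 1.931 eff6 0.204 toolaxis [ 0.    -0.001 -1.   ]
```

>>> {"op": "apply_moves", "data": {
  "plan": "0 0 0 0 0.15 0 0; 0 0 0 0 0.15 0 0; 0 0 0 0 0.1 0 0; 0 0 0 0 0 0 0; 0 0 0 0 0 0 0"
}}

```text
time_s: 17.85
eef_pos: [0.4972, 0.0725, 0.0488]
eef_rot: [-0.705, 0.706, -0.053, 0.053]
wrist_force: [-1.4, -1.4, 5.5]
opening: 0.11
```

```bash
python3 ck.py
```

```text
t 17.85 pos [0.4972 0.0725 0.0488] F [-1.4 -1.4  5.5] T [-0.249  0.521  0.331] op 0.11 q6 0.059 yaw -8.55 cam 1.979 eff6 0.313 toolaxis [ 0.    -0.001 -1.   ]
```

>>> {"op": "apply_moves", "data": {
  "plan": "0 0 0 0 0.15 0 0; 0 0 0 0 0.15 0 0; 0 0 0 0 0.05 0 0; 0 0 0 0 0 0 0; 0 0 0 0 0 0 0"
}}

```text
time_s: 18.35
eef_pos: [0.4971, 0.0724, 0.0488]
eef_rot: [-0.703, 0.704, -0.067, 0.068]
wrist_force: [-2.3, -1.9, 6.7]
opening: 0.115
```

```bash
python3 ck.py
```

```text
t 18.35 pos [0.4971 0.0724 0.0488] F [-2.3 -1.9  6.7] T [-0.279  0.544  0.358] op 0.115 q6 0.101 yaw -10.96 cam 2.021 eff6 0.33 toolaxis [-0.    -0.001 -1.   ]
```

>>> {"op": "apply_moves", "data": {
  "plan": "0 0 0 0 0.15 0 0; 0 0 0 0 0.15 0 0; 0 0 0 0 0.05 0 0; 0 0 0 0 0 0 0; 0 0 0 0 0 0 0"
}}

```text
time_s: 18.85
eef_pos: [0.4972, 0.0724, 0.0488]
eef_rot: [-0.702, 0.703, -0.082, 0.082]
wrist_force: [-2.0, -2.9, 7.0]
opening: 0.111
```

```bash
python3 ck.py
```

```text
t 18.85 pos [0.4972 0.0724 0.0488] F [-2.  -2.9  7. ] T [-0.238  0.432  0.534] op 0.111 q6 0.143 yaw -13.34 cam 2.063 eff6 0.497 toolaxis [ 0.    -0.001 -1.   ]
```

```bash
python3 - <<'E'
from h import *
im,c=snap('wrist','w14'); 
E
python3 ck.py
```

```text
t 18.9 pos [0.4972 0.0724 0.0488] F [-1.7 -3.8  5.3] T [-0.302  0.419  0.528] op 0.114 q6 0.143 yaw -13.34 cam 2.063 eff6 0.495 toolaxis [ 0.    -0.001 -1.   ]
```

View pics/w14.png

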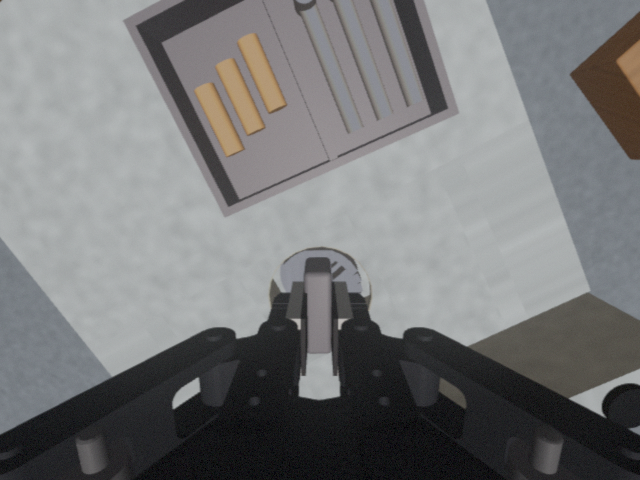

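>>> {"op": "apply_moves", "data": {
  "plan": "0 0 0 0 0 0 0.15; 0 0 0 0 0 0 0.3; 0 0 0 0 0 0 0.35; 0 0 0 0 0 0 0.35; 0 -0.2 0 0 0 0 0.35"
}}

```text
time_s: 19.4
eef_pos: [0.4955, 0.0731, 0.057]
eef_rot: [0.702, -0.702, 0.084, -0.081]
wrist_force: [1.0, 0.2, -0.5]
opening: 0.347
```

>>> {"op": "apply_moves", "data": {
  "plan": "0 -0.5 0 0 0 0 0.35; 0 -0.8 0 0 0 0 0.35; 0 -0.8 0 0 0 0 0.35; 0 -0.6 0 0 0 0 0.35; 0 0 0 0 0 0 0.35"
}}

```text
time_s: 19.9
eef_pos: [0.5001, 0.0729, 0.1988]
eef_rot: [0.702, -0.702, 0.079, -0.086]
wrist_force: [1.3, 0.6, 0.8]
opening: 0.352
```

```bash
python3 ck.py; python3 - <<'E'
from h import *
im,c=snap('wrist','w15'); np.savez('w15.npz',**c)
E
```

```text
t 19.9 pos [0.5001 0.0729 0.1988] F [1.3 0.6 0.8] T [ 0.002 -0.058  0.02 ] op 0.352 q6 0.143 yaw -13.41 cam 2.064 eff6 -0.0 toolaxis [ 0.009 -0.001 -1.   ]
```

View pics/w15.png

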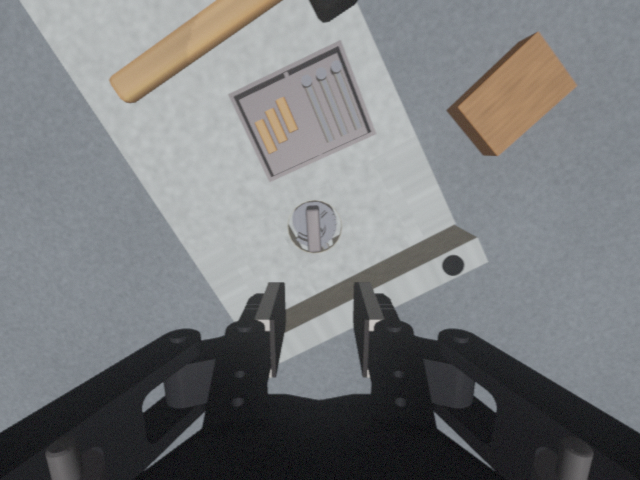

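>>> {"op": "apply_moves", "data": {
  "plan": "-0.6 -0.6 -0.6 0 0 0 0.35; -0.6 -0.4 -0.6 0 0 0 0.35; -0.6 0 -0.6 0 0 0 0.35; -0.6 0 -0.6 0 0 0 0.35; 0 0 0 0 0 0 0.35"
}}

```text
time_s: 20.45
eef_pos: [0.3501, -0.0161, 0.2405]
eef_rot: [-0.702, 0.702, -0.085, 0.083]
wrist_force: [0.9, 0.7, -0.0]
opening: 0.349
```

```bash
python3 ck.py; python3 - <<'E'
from h import *
im,c=snap('top','t16')
cv2.imwrite('pics/t16c.png',cv2.resize(im[150:310,185:345,::-1],None,fx=3.75,fy=3.75,interpolation=cv2.INTER_CUBIC))
im=cv2.imread('pics/w15.png'); cv2.imwrite('pics/w15a.png',cv2.resize(im[180:270,270:370],None,fx=6,fy=6,interpolation=cv2.INTER_CUBIC))
im,c=snap('scene','s16')
cv2.imwrite('pics/s16c.png',cv2.resize(im[150:310,300:600,::-1],None,fx=2.6,fy=2.6,interpolation=cv2.INTER_CUBIC))
im,c=snap('wrist','w16')
E
```

```text
t 20.45 pos [ 0.3501 -0.0161  0.2405] F [ 0.9  0.7 -0. ] T [ 0.002 -0.003 -0.037] op 0.349 q6 -0.15 yaw -13.61 cam 2.068 eff6 -0.768 toolaxis [-0.003 -0.    -1.   ]
```

View pics/t16c.png

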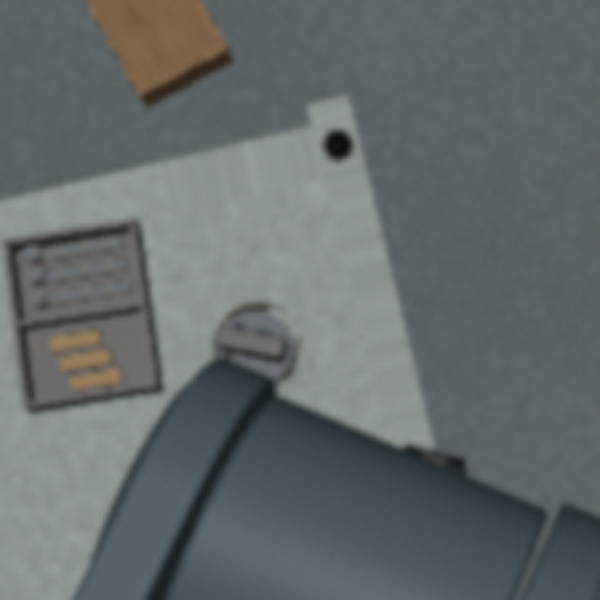

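View pics/w15a.png

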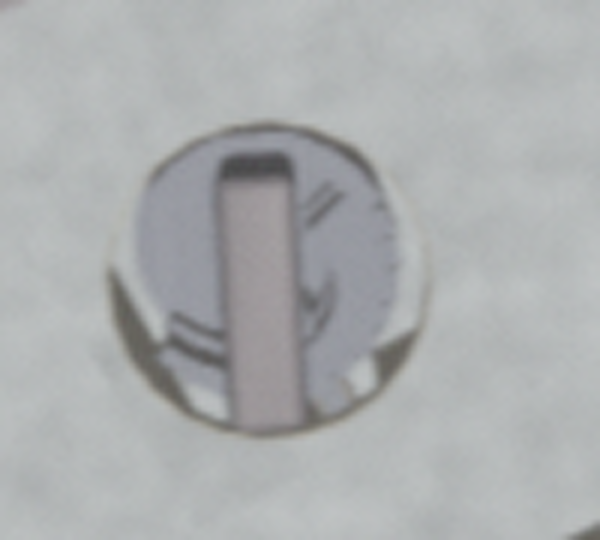

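View pics/s16c.png

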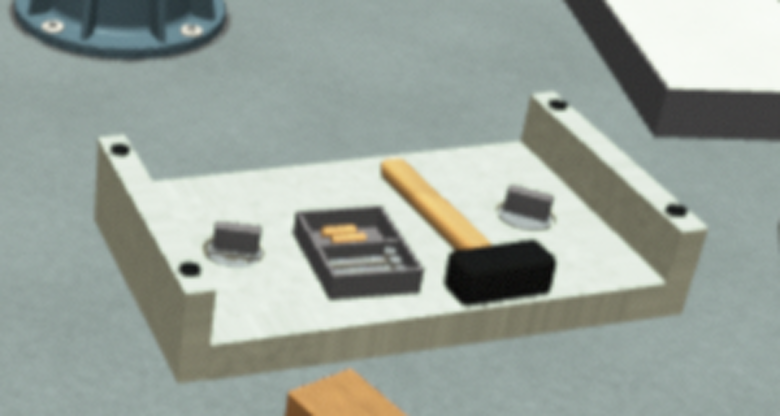

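```bash
python3 - <<'E'
from h import *
c=dict(np.load('w15.npz'))
G=lambda u,v,z: ray(c,(270+u/6-.42,180+v/6-.42),z)
for a,b in (((230,425),(220,178)),((303,430),(293,178))):
    d=G(*a,.054)-G(*b,.054); y=np.degrees(np.arctan2(d[1],d[0]))%180; print(y,'cam',np.radians(14.85+180-y)%np.pi)
E
```

```text
78.33677738497623 cam 2.033539356741282
78.80446621925856 cam 2.0253766467082417
```

View pics/w16.png

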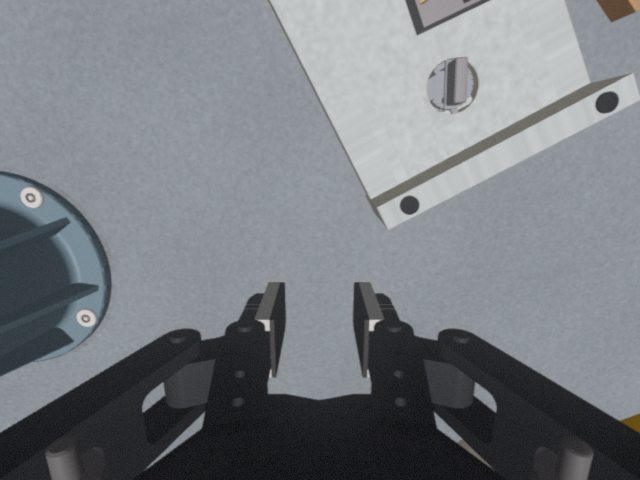

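```bash
python3 - <<'E'
from h import *
c=ctrl.get_calibration('wrist')
th=np.radians(14.85); rx=np.array([np.cos(th),np.sin(th),0]); ry=np.array([-rx[1],rx[0],0]); mid=np.array([.5132,.0186,0])
f1,f2=ray(c,(607,102),.079),ray(c,(409.5,205),.079); f=f1-f2;m=(f1+f2)/2-mid
print(np.linalg.norm(f),np.degrees(np.arctan2(f[1],f[0])),m@rx,m@ry)
print(ctrl.hand_in())
E
```

```text
0.1710663604817683 15.059844180402958 0.0003517654269145431 -0.011312777447234601
the job is handed in; nothing more can be done
None
```

The riser is finished and handed in: the loose leg is on the board, its cam is turned firm, and the gripper is let go and clear. It took about 20.5 s of the 70 s.

- **Pushing the leg on:** I gripped the leg by its top edge, squared it to the board and slid it along the desk. The stud and dowels went in, and I stopped at about 8 N of contact. The gap then measured about 0.1 mm.
- **Turning the cam:** I turned it clockwise from about 0.11 to 2.06 rad. Resistance rose from about 1.85 rad, and I stopped at 0.53 N m at the wrist (0.50 N m at the last joint). That is inside the 0.4 to 0.6 band and well short of 0.8.

**Last checks:**
- **Leg:** the last wrist view puts its centre within 0.4 mm of home in both directions. It is parallel to the edge within about 0.2°, and the scene view shows it upright.
- **Other things:** the tray, mallet, box and locked cam look unmoved in the last pictures. I did not re-measure them or the mouse, notes, mug and gel.
- **Small disagreement:** after release the cam bar measured about 2.03 rad against 2.06 at the gripper. That could be picture error or a slight relaxing of the cam. I did not grip it again to re-test the torque.

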